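# Hook the lock bar out of the spice chest

## Robot

A 6-joint arm with a two-finger parallel gripper is mounted at the origin on the work surface. World frame = base frame: x ahead of the robot, y to its left, z up, the work surface at z = 0. Lengths are in mm, angles in rad, forces in N, time in s.
With the tool pointing down it reaches from about 375 to 975 mm from the base axis. Payload 3.8 kg.
Tool frame: the origin (TCP) lies midway between the tips of the shut fingers; the grasp point (between the pads) lies 19 mm behind it; z points along the fingers, y is the direction in which the jaws open and shut (so a half turn about z gives the same grasp; the last joint's range is limited). The gripper opens to 88 mm and grips with 3 to 60 N. Pads are 18 mm wide; open, the fingers measure 123 mm over their backs; the gripper's body (75 mm by 187 mm) begins 45 mm behind the grasp point.
Start: joints at [1.282, 0.264, 1.604, -0, 1.274, -0.037], TCP at [168.173, 653.709, 238.706] pointing down, gripper open.
Joint ranges: [-2.63, 2.63], [-0.94, 2.18], [0.31, 2.57], [-1.31, 4.45], [0, 2.66], [-2.55, 2.55]. Speed limits (rad/s): [2.57, 2.57, 3.14, 3.14, 3.14, 3.14].

## Interface

Orientations are given as a 3x3 rotation matrix whose columns are the frame's x, y, z axes.
In Python, from rig import * gives the robot as it stands.
- The arm moves only by the tool jog_arm, never from a script. Its argument "plan" is a list that holds one entry, the list of rows, each a list of 7 numbers: the turn, a rotation vector about the tool's x, y, z in degrees, then the shift along the tool's x, y, z in cm, then the opening, from -1 (shut) to 1 (fully open). A call has 1 to 12 rows; each row shifts and turns the commanded pose from where the row before left it, along the tool's axes as they then stand; what a row does not reach is not made up. A row lasts 1/12 s, in which the tool goes at most 41.7 mm and 7.16 degrees, less where a joint would pass 70% of its speed; a pose out of reach is approached as far as the arm can. A call with a gripper value outside its range is refused whole. The fingers move at their own pace and stop on an object; the grip force is fixed at half the most. Time passes only in rows, so rows that do not move let the fingers close. It gives the time, the measured TCP pose, the force and the opening at its end, in the units of the state.
- observe(): the state, without advancing time (a new reading comes with each control period).
- read_camera(name): name is "scene" or "top"; returns the picture (480x640x3 uint8, red, green, blue); there is no depth.
- camera_model(name): a dict with "fx", "fy", "cx", "cy" (pixels), "extrinsics" (4x4, takes a point from world to camera coordinates). Camera axes: x right, y down, z forward; pixel columns grow to the right and rows downward; lengths in mm; the calibration is good to about 2 mm. A picture is of the moment at which its call begins. camera_model takes no time and is no camera call.
- sign_off(): hands the job in, once; it reports no verdict.
The state is a dict: "t": time; "joint_positions": joint angles; "qvel": joint speeds; "joint_torque": joint torques, N m; "position": TCP position; "ee_rot": TCP orientation; "force": force on the tool from outside, world axes, zero at the start; "torque": the same for the moment, N m; "grip_width": finger opening in mm.
Only numpy, scipy, OpenCV 4.12 (cv2) and the standard library are available. Lean on these libraries where they do the work, as an engineer would, in place of code of your own. Each camera call takes 0.05 s, during which the arm holds its last target.

## Task

The brass lock bar has slid deep into the narrow slot in the top of the teak spice chest. Take the red-handled hooked pick from its holder, and with the pick alone drag the bar forward out of the chest's front, gently, until you feel it come up firmly against its stop, with a pull of about 8 N and never above 15 N; leave it there, and stand the pick back upright in its holder. Do not touch the bar with the fingers or disturb the other things on the counter.

Things in the scene. Friction and masses are not known exactly. Their poses are not given: they have to be found in the camera images.
- chest: Fixed teak chest, 164 x 110 x 64 mm (x, y, z); origin at the centre of its underside, -x is its front. Inside, a channel 34 mm wide runs along x, floor at z = 30 mm, roof at z = 48 mm, open at the front face. The 16 mm thick top covers it but for the slot, 14 mm wide (y = -7 to 7 mm). The bar lies loose in the channel below the slot and is dragged to -x, its nose out of the front.
- slot_front (a point): Front end of the slot, in the chest's front top edge, on the slot's centre line. The bar's stop is NOT measured and differs each time, 40 to 90 mm of travel: two sprung pads hidden under the top, beside the slot, catch the bar's rear shoulders. They give way about 1 mm per 5 N and bottom out at 10 mm; feel for them. Pull it onto them with some 8 N (over 4 N for 0.3 s).
- slot_end (a point): Rear end of the slot (146 mm long), level with the chest's top, on the slot's centre line. The pick must never press with more than 15 N on the chest or the bar.
- bar_lip (a point): Point on the brass lock bar (loose, 0.12 kg, 110 x 32 x 14 mm), at its lip's rear edge, mid width, 7 mm over the channel floor; axes as the chest's. From here 47 mm to +x the bar has a window 12 mm wide, open to the channel floor, for the pick to drop in. To -x is the lip to pull on: 8 mm deep, 9 to 14 mm over the floor, hollow below for the pick's foot. Slides at about 1 N.
- bar_nose (a point): Front tip of the bar, 53 mm ahead (-x) of bar_lip; inside the channel at first, outside the front face when drawn. The bar must be left within 6 mm of its stop.
- pick_grip (a point): Centre of the red handle (22 x 22 mm, 50 mm tall, upright) of the hooked pick, a loose 90 g tool; z up. Below is a steel collar 48 x 40 x 6 mm (x, y, z), underside 31 mm below this point, then a 6 mm round shank on the handle's axis. Grip it firmly: a pull at the foot tilts it in the hand.
- pick_foot (a point): Lower end of the pick's shank, on its axis, 83 mm below pick_grip, same axes. The foot here is 4 mm thick, 6 mm wide and reaches 10 mm from the axis to -x (7 mm beyond the shank). To pull, point it to the chest's front, -x of pick along -x of chest; to free it, go back to +x by 12 mm or more, then up.
- holder: Fixed dark wooden holder, 80 x 80 x 72 mm, origin at the centre of its underside. In its top is a pocket 36 x 24 mm (x, y), 62 mm deep, at the centre. The pick stands in it, its axes within 3 degrees of the holder's, collar resting on the top; at the end it must stand so again: collar down, upright, its axis within 12 mm of the block's centre.
- cobek_mid (a point): Bystander: grey granite cobek (mortar), 156 mm wide, 55 mm high, with a wooden ulekan leaning in it to about 110 mm; point on its axis 30 mm up. Leave alone.
- container_mid (a point): Bystander: white plastic container with a closed red twist cap, 72 mm wide, 100 mm high; point on its axis, half-way up. Leave alone.
- saucer_mid (a point): Bystander: green melamine saucer, 130 mm wide, 18 mm high; point on its axis, 9 mm up. Leave alone.
- spoon_grip (a point): Bystander: steel tablespoon, 190 mm long, lying flat; point on its handle. Leave alone.

How it is judged (in metres and radians):
On the way:
1. the bar is pulled by the pick against its stop (more than 4 N on the sprung pads) (contact force between bar and buffer above 4 N and contact force between pick and bar above 4 N), for 0.2 s.
At the end, for the whole second after the job is handed in: The lock bar rests drawn forward within 6 mm of its sprung stop, and the pick stands upright (within 0.1 rad) and at rest in its holder, collar down on the block (within 6 mm in height), its axis within 12 mm of the block's centre, released (x of buffer_c0 in the frame of bar_lip above 0.037 m and x of bar_lip in the frame of chest below -0.03 m and horizontal distance between pick_grip and holder below 0.012 m and height (world z) of pick_foot between 0.014 and 0.026 m and angle between pick_grip's own z axis and vertical below 0.1 rad and contact force between the fingers and pick below 0.1 N and linear speed of each of pick, bar below 0.02 m/s); the robot touches nothing.
It fails at once if the pick strains the bar with more than 15 N (contact force between pick and bar above 15 N).
It fails at once if the pick is forced against the chest with more than 15 N (contact force between pick and chest above 15 N).
It fails at once if the fingers touch the bar (contact force between the fingers and bar above 0.5 N).
It fails at once if the cobek, container, saucer or spoon is shifted by more than 20 mm (distance of any of cobek_mid, container_mid, saucer_mid, spoon_grip from where it was at the start of the episode above 0.02 m).
It also fails if it takes over 67 s, if anything falls off the work surface, if the arm or the gripper's body presses on something with over 40 N, if the wrist force passes 120 N, or if a joint passes its speed limit or range.

## Working session

There is one attempt and no reset: what is moved stays moved. The work goes in short steps, Python scripts to look and compute and a tool call to move; the robot and the scene stay as the last step left them, time stands still between calls to the robot, and variables do not carry over. Pictures are saved under pics/ and viewed, and the job is handed in when it is done.

Besides the shell and the picture viewer there is one more tool, called as name(argument=value, ...), one argument or row to a line, values as JSON. jog_arm: Moves the arm, as the interface text tells. Its arguments: {"type":"object","properties":{"plan":{"type":"array","items":{"type":"array","items":{"type":"array","items":{"type":"number"}}}}},"required":["plan"]}

```bash
mkdir -p pics; ls; python3 - <<'E'
from rig import *
import cv2
print(observe())
for n in("scene","top"):
    im=read_camera(n); cv2.imwrite(f"pics/{n}0.png",im[:,:,::-1]); print(n,camera_model(n))
E
```

```text
pics
{'t': 0.0, 'joint_positions': array([ 1.28211732e+00,  2.64711069e-01,  1.60534181e+00,  8.13457915e-06,
        1.27370520e+00, -3.69327722e-02]), 'qvel': array([-3.31502748e-04, -7.24296338e-04, -1.87133048e-03,  3.26236160e-04,
        3.99465744e-04,  4.37875663e-05]), 'joint_torque': array([ 8.22043148e-04, -5.02109563e+01, -3.56878424e+01,  7.27410824e-02,
        2.93324073e-02, -1.69146069e-04]), 'position': array([167.96099341, 653.04739137, 237.43374818]), 'ee_rot': array([[-9.68478296e-01,  2.49097173e-01, -6.23922171e-04],
       [ 2.49097939e-01,  9.68476080e-01, -2.07360472e-03],
       [ 8.77246237e-05, -2.16365889e-03, -9.99997655e-01]]), 'force': array([-0.17874765, -0.08058415, -0.39425316]), 'torque': array([-0.0255782 ,  0.01398765,  0.00337458]), 'grip_width': 88.00375344022422}
scene {'fx': 442.0263666380202, 'fy': 442.0263666380202, 'cx': 326.0434884030363, 'cy': 241.20064720468793, 'extrinsics': array([[ 4.96145477e-01,  8.68233792e-01,  3.12225071e-03,
        -2.81267569e+02],
       [ 5.15291655e-01, -2.91561352e-01, -8.05894837e-01,
        -2.35898834e+02],
       [-6.98794803e-01,  4.01449948e-01, -5.92050473e-01,
         1.58366379e+03],
       [ 0.00000000e+00,  0.00000000e+00,  0.00000000e+00,
         1.00000000e+00]])}
top {'fx': 535.40261559092, 'fy': 535.40261559092, 'cx': 329.4406274340152, 'cy': 242.38816589422987, 'extrinsics': array([[ 1.58043009e-02, -9.99853769e-01,  6.53183942e-03,
        -1.89889079e+01],
       [-9.82199846e-01, -1.67474783e-02, -1.87090848e-01,
         5.73513629e+02],
       [ 1.87172881e-01, -3.45873162e-03, -9.82320900e-01,
         1.18427438e+03],
       [ 0.00000000e+00,  0.00000000e+00,  0.00000000e+00,
         1.00000000e+00]])}
```

View pics/scene0.png

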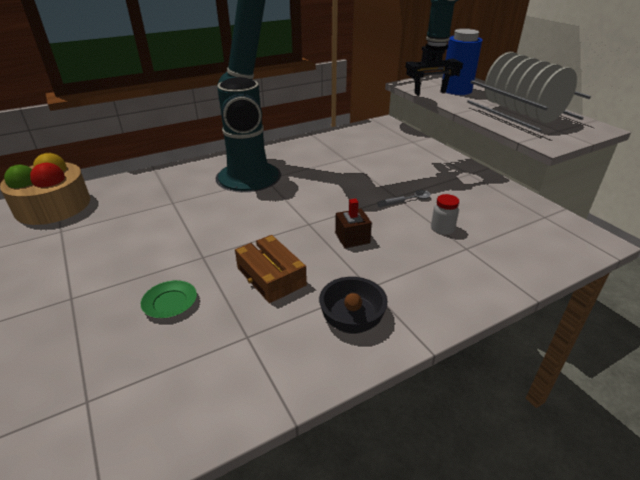

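View pics/top0.png

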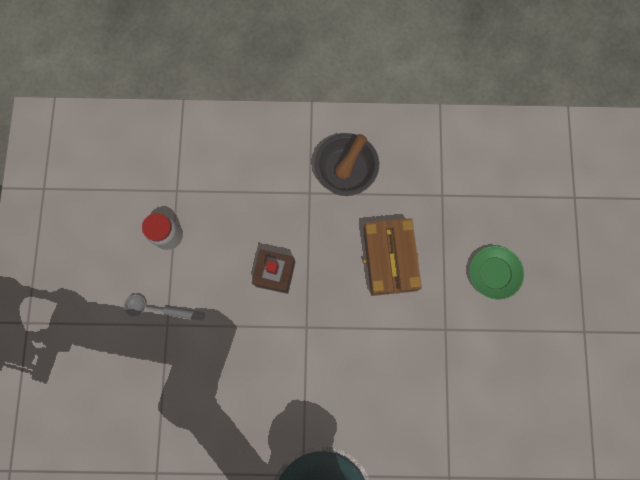

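The scene view shows the chest at about (270,266), the holder with the red pick at (353,225), the cobek, saucer, container and spoon. In the top view the chest is at (392,257), the holder at (273,270). I'll zoom in on both.

```bash
python3 - <<'E'
import cv2,numpy as np
a=cv2.imread("pics/top0.png");b=cv2.imread("pics/scene0.png")
c=cv2.resize(a[205:305,350:434],None,fx=6,fy=6,interpolation=cv2.INTER_CUBIC);cv2.imwrite("pics/z1.png",c)
c=cv2.resize(a[240:300,243:303],None,fx=8,fy=8,interpolation=cv2.INTER_CUBIC);cv2.imwrite("pics/z2.png",c)
c=cv2.resize(b[180:310,225:385],None,fx=4.6,fy=4.6,interpolation=cv2.INTER_CUBIC);cv2.imwrite("pics/z3.png",c)
E
```

```text
(no output)
```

View pics/z1.png

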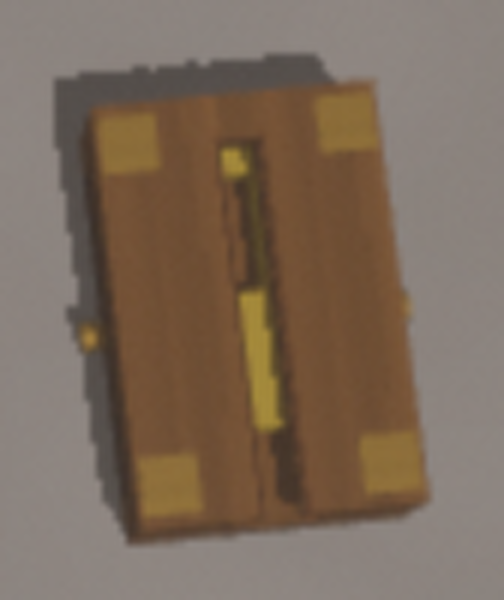

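View pics/z2.png

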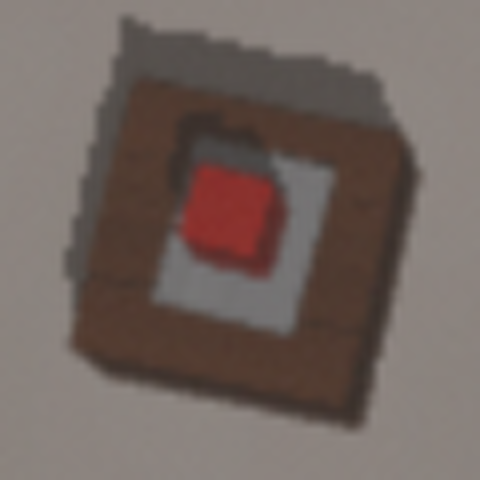

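View pics/z3.png

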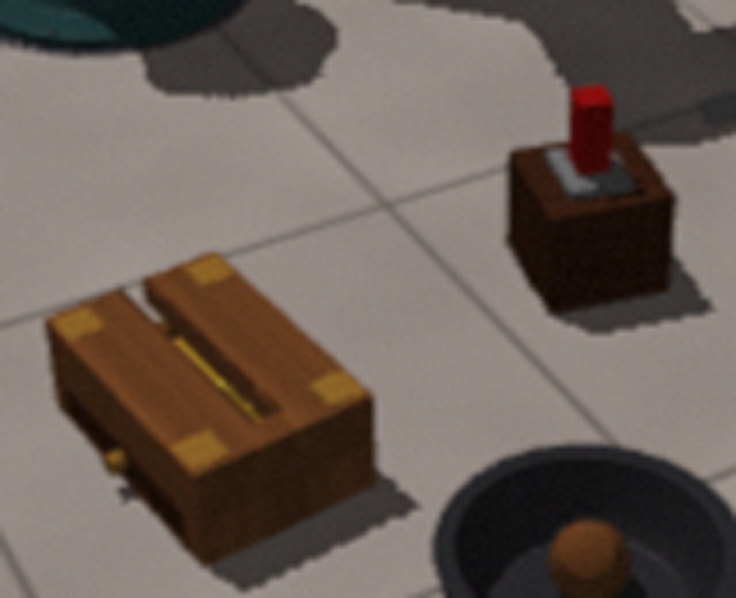

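In the zooms the chest's slot opens at the bottom of the top view (front towards the robot). The brass lip portion starts at about (391.5,253), and the window is above it. The pick handle's red top is at about (271.5,266). Now I'll measure in both views.

```bash
cat > h.py <<'E'
import cv2,numpy as np
from rig import *
def P(n):
    m=camera_model(n);K=np.array([[m["fx"],0,m["cx"]],[0,m["fy"],m["cy"]],[0,0,1]]);return K,np.array(m["extrinsics"])
def plane(n,px,z):
    K,E=P(n);R,t=E[:3,:3],E[:3,3]
    d=np.linalg.solve(K,np.c_[np.atleast_2d(px),np.ones(len(np.atleast_2d(px)))].T).T@R
    c=-R.T@t
    return c+d*((z-c[2])/d[:,2])[:,None]
def tri(pt,ps):
    Kt,Et=P("top");Ks,Es=P("scene")
    X=cv2.triangulatePoints(Kt@Et[:3],Ks@Es[:3],np.atleast_2d(pt).T.astype(float),np.atleast_2d(ps).T.astype(float))
    return (X[:3]/X[3]).T
def proj(n,X):
    K,E=P(n);p=(E[:3,:3]@np.atleast_2d(X).T+E[:3,3:]).T@K.T;return p[:,:2]/p[:,2:]
E
python3 - <<'E'
from h import *
np.set_printoptions(precision=2,suppress=True)
a=cv2.imread("pics/top0.png");b=cv2.imread("pics/scene0.png")
def sub(im,p,w=2):
    g=cv2.cvtColor(im,cv2.COLOR_BGR2GRAY);q=np.float32(p).reshape(-1,1,2)
    return cv2.cornerSubPix(g,q.copy(),(w,w),(-1,-1),(3,50,.01)).reshape(-1,2)
z=lambda p,o,s:np.array(p)/s+np.array(o)-0.5+0.5/s
ct=z([(130,540),(430,500),(90,112),(375,82)],(350,205),6)
cs=z([(215,255),(48,322),(372,395),(205,475)],(225,180),4.6)
ct2,cs2=sub(a,ct),sub(b,cs)
print(np.c_[ct,ct2,cs,cs2])
for u,v in((ct,cs),(ct2,cs2)):
    X=tri(u,v);print("tri",X)
Y=plane("top",ct2,64);Z=plane("scene",cs2,64)
for Q in(Y,Z):
    print(Q,[np.linalg.norm(Q[i]-Q[j]) for i,j in((0,1),(2,3),(0,2),(1,3))],Q.mean(0))
# holder top corners
ht=sub(a,z([(135,78),(398,128),(358,428-15),(72,345)],(243,240),8)); 
print("holder",ht, plane("top",ht,72))
# red
for n,im in(("top",a),("scene",b)):
    B,G,R=[im[...,i].astype(int) for i in range(3)]
    m=((R>90)&(G<60)&(B<60)).astype(np.uint8)
    k,l,s,c=cv2.connectedComponentsWithStats(m)
    for i in range(1,k):
        if s[i,4]>15:print(n,s[i],c[i])
E
```

```text
[[371.25 294.58 371.16 295.35 271.35 235.04 270.65 234.07]
 [421.25 287.92 421.38 287.71 235.04 249.61 234.15 249.29]
 [364.58 223.25 364.58 223.25 305.48 265.48 305.72 265.74]
 [412.08 218.25 411.84 217.93 269.17 282.87 269.17 282.87]]
tri [[ 454.51 -106.     56.8 ]
 [ 471.69 -217.35   60.87]
 [ 619.16  -89.38   61.89]
 [ 633.68 -196.64   63.61]]
tri [[ 452.4  -106.12   58.78]
 [ 471.71 -218.23   62.21]
 [ 619.42  -89.23   61.16]
 [ 634.23 -196.33   63.91]]
[[ 452.02 -105.44   64.  ]
 [ 471.13 -218.99   64.  ]
 [ 618.29  -90.04   64.  ]
 [ 632.82 -199.52   64.  ]] [np.float64(115.14918486258883), np.float64(110.44046527094217), np.float64(166.97723375063524), np.float64(162.85958143118046)] [ 543.57 -153.5    64.  ]
[[ 459.16 -109.15   64.  ]
 [ 474.9  -217.41   64.  ]
 [ 623.14  -89.27   64.  ]
 [ 636.67 -191.81   64.  ]] [np.float64(109.39754429703902), np.float64(103.43329118688875), np.float64(165.17557847476104), np.float64(163.77436658725887)] [ 548.47 -151.91   64.  ]
holder [[259.44 249.31]
 [292.31 255.56]
 [287.44 293.19]
 [251.13 282.59]] [[551.63 149.25  72.  ]
 [538.51  74.2   72.  ]
 [453.05  82.64  72.  ]
 [475.5  164.83  72.  ]]
top [143 213  28  28 598] [156.2  226.61]
top [266 260  12  14 126] [271.44 266.52]
scene [47 95  9  4 19] [51.05 97.16]
scene [ 31 163  27  16 279] [ 42.38 169.52]
scene [437 194  22  11 186] [447.6  199.39]
scene [349 198   9   5  37] [353.08 200.3 ]
scene [261 239  38  33 235] [279.49 253.39]
scene [245 244  34  35 232] [258.69 262.03]
scene [256 250  25  23  29] [267.55 260.72]
scene [346 294  10   6  24] [350.42 296.29]
```

```bash
python3 - <<'E'
import cv2,numpy as np
a=cv2.imread("pics/top0.png");b=cv2.imread("pics/scene0.png")
def crop(im,x,y,w,h,s,f):
    c=cv2.resize(im[y:y+h,x:x+w],None,fx=s,fy=s,interpolation=cv2.INTER_NEAREST)
    c=np.clip(255*(c/255.)**.6*1.1,0,255).astype(np.uint8)
    for i in range(0,w,10):cv2.putText(c,str(x+i),(i*s,8),0,.3,(255,255,255));cv2.line(c,(i*s,0),(i*s,h*s),(255,255,255),1) if i%20==0 else 0
    for i in range(0,h,10):cv2.putText(c,str(y+i),(0,i*s+4),0,.3,(255,255,255));cv2.line(c,(0,i*s),(w*s,i*s),(255,255,255),1) if i%20==0 else 0
    cv2.imwrite(f,c)
crop(a,360,210,66,90,6,"pics/c1.png")
crop(a,248,244,52,52,11,"pics/c2.png")
crop(b,230,230,80,72,8,"pics/c3.png")
crop(b,328,190,52,60,9,"pics/c4.png")
E
```

```text
(no output)
```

View pics/c1.png

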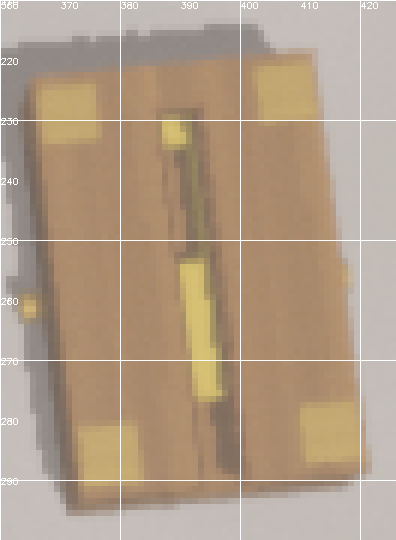

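View pics/c2.png

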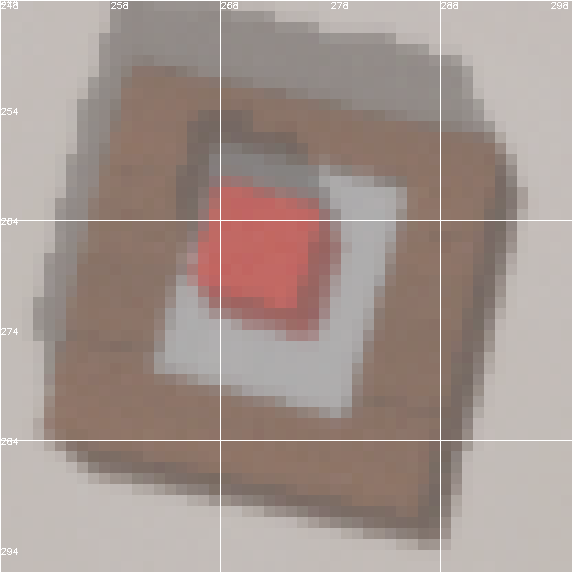

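View pics/c3.png

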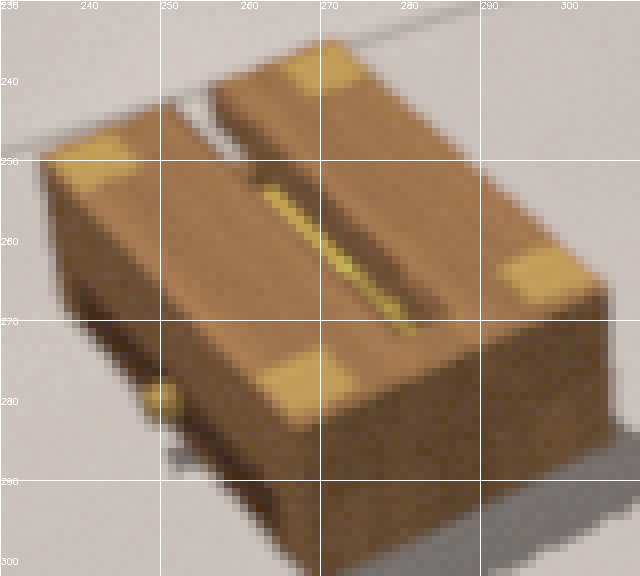

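View pics/c4.png

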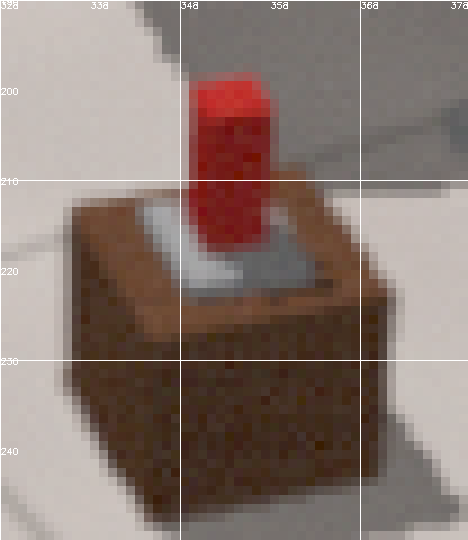

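The crops show brass corner plates at about (370,228), (407,225), (378,285) and (415,282) in the top view, and sharp slot, handle and holder edges. I'll use masks for these.

```bash
python3 - <<'E'
from h import *
np.set_printoptions(precision=2,suppress=True)
a=cv2.imread("pics/top0.png");b=cv2.imread("pics/scene0.png")
def comps(im,roi,lo,hi,amin):
    x,y,w,h=roi;m=cv2.inRange(cv2.cvtColor(im,cv2.COLOR_BGR2HSV),lo,hi)
    k=np.zeros_like(m);k[y:y+h,x:x+w]=m[y:y+h,x:x+w]
    n,l,s,c=cv2.connectedComponentsWithStats(k,connectivity=4)
    return [(s[i],c[i],l==i) for i in range(1,n) if s[i,4]>=amin]
H=cv2.cvtColor(a,cv2.COLOR_BGR2HSV);print("plate",H[228,370],"wood",H[260,375],"bar",H[265,393], "redtop",H[266,270],"redside",H[272,277],"hold",H[280,258],"collar",H[276,268])
H=cv2.cvtColor(b,cv2.COLOR_BGR2HSV);print("plate",H[238,270],"wood",H[250,280],"redtop",H[200,353],"side",H[208,353])
T=comps(a,(360,210,66,90),(18,90,90),(35,255,255),12)
S=comps(b,(230,230,80,72),(18,90,90),(35,255,255),12)
for s,c,_ in T:print("T",s,c)
for s,c,_ in S:print("S",s,c)
for s,c,_ in comps(a,(255,250,40,40),(0,150,150),(8,255,255),12)+comps(a,(255,250,40,40),(170,150,150),(180,255,255),12):print("Tred",s,c)
for s,c,_ in comps(b,(340,190,30,40),(0,150,150),(8,255,255),6)+comps(b,(340,190,30,40),(170,150,150),(180,255,255),6):print("Sred",s,c)
E
```

```text
plate [ 19 149 140] wood [ 13 138 113] bar [ 23 164 162] redtop [  2 171 137] redside [  0  63 101] hold [  9 101  81] collar [  0   4 118]
plate [ 18 184 140] wood [ 12 173 100] redtop [  1 231 138] side [  1 242  58]
T [403 221  10   9  80] [407.27 225.03]
T [367 224   9  10  77] [371.05 228.45]
T [387 229   5   6  27] [388.81 231.59]
T [390 252   8  25 126] [393.1  264.33]
T [410 277  10  10  85] [414.68 281.55]
T [373 281  11  10  87] [377.83 285.38]
S [268 236   5   4  12] [270.42 237.58]
S [238 248   7   5  22] [241.05 249.82]
S [263 253  18  18  49] [271.12 261.18]
S [296 261   7   5  17] [298.76 263.24]
S [264 275   9   6  26] [267.65 276.85]
```

```bash
python3 - <<'E'
from h import *
np.set_printoptions(precision=2,suppress=True)
a=cv2.imread("pics/top0.png");b=cv2.imread("pics/scene0.png")
def comps(im,roi,lo,hi,amin):
    x,y,w,h=roi;m=cv2.inRange(cv2.cvtColor(im,cv2.COLOR_BGR2HSV),lo,hi)
    k=np.zeros_like(m);k[y:y+h,x:x+w]=m[y:y+h,x:x+w]
    n,l,s,c=cv2.connectedComponentsWithStats(k,connectivity=4)
    return [c[i] for i in range(1,n) if s[i,4]>=amin and print(s[i],c[i]) is None]
T=comps(a,(360,210,66,90),(16,100,105),(35,255,255),40)
S=comps(b,(230,230,80,72),(16,100,105),(35,255,255),25)
rt=comps(a,(255,250,40,40),(0,140,112),(8,255,255),12)
rs=comps(b,(340,190,30,40),(0,140,100),(8,255,255),6)
print("redtop",tri(rt[0],rs[0]),plane("top",rt[0],128),plane("scene",rs[0],128))
p=[x for x in T if not 380<x[0]<402]; q=[x for x in S if not(255<x[0]<290 and 255<x[1]<270)]
# order: rear-y, rear+y, front-y, front+y
p=np.array(p);q=np.array(q);print(p,q)
if len(p)==4==len(q):
    q=q[[np.argmin(np.linalg.norm(q-proj("scene",plane("top",x,64)[0]),axis=1)) for x in p]]
    X=tri(p,q);print(X,X.mean(0));print(plane("top",p,64),plane("scene",q,64))
    for Q in(plane("top",p,64),plane("scene",q,64)):
        d=(Q[0]+Q[1]-Q[2]-Q[3])/2;print("c",Q.mean(0),"dir deg",np.degrees(np.arctan2(d[1],d[0])),"len",np.linalg.norm(d),"w",np.linalg.norm((Q[1]+Q[3]-Q[0]-Q[2])/2), np.degrees(np.arctan2(*(Q[1]+Q[3]-Q[0]-Q[2])[[1,0]]))-90)
E
```

```text
[402 220  11  11  97] [407.14 224.93]
[366 224  11  11  98] [371.  228.6]
[389 253   8  24 127] [392.79 264.67]
[410 277  11  11 103] [414.69 281.63]
[373 280  11  12 106] [377.87 285.44]
[265 236  11   6  42] [270.  238.5]
[237 247  10   7  50] [241.56 249.9 ]
[293 261  11   7  52] [297.77 263.87]
[262 273  12   9  63] [267.9  277.27]
[266 261  11  11  91] [270.8  265.91]
[349 198   9   5  32] [352.94 200.44]
redtop [[506.6  116.97 126.23]] [[505.98 116.12 128.  ]] [[509.34 116.44 128.  ]]
[[407.14 224.93]
 [371.   228.6 ]
 [414.69 281.63]
 [377.87 285.44]] [[270.   238.5 ]
 [241.56 249.9 ]
 [297.77 263.87]
 [267.9  277.27]]
[[ 616.38 -187.59   63.94]
 [ 606.35 -104.02   63.76]
 [ 485.13 -203.12   63.48]
 [ 475.12 -119.75   63.18]] [ 545.75 -153.62   63.59]
[[ 616.01 -188.44   64.  ]
 [ 605.89 -104.89   64.  ]
 [ 484.69 -204.05   64.  ]
 [ 474.65 -120.59   64.  ]] [[ 617.07 -186.4    64.  ]
 [ 607.19 -102.83   64.  ]
 [ 486.6  -201.92   64.  ]
 [ 476.83 -118.86   64.  ]]
c [ 545.31 -154.49   64.  ] dir deg 6.801115236489778 len 132.2099846003911 w 84.11361614174571 6.884566834103438
c [ 546.92 -152.5    64.  ] dir deg 6.894912436571693 len 131.36851639353958 w 83.89340381921295 6.7242310215093966
```

```bash
python3 - <<'E'
from h import *
np.set_printoptions(precision=2,suppress=True)
a=cv2.imread("pics/top0.png")
# bar edge rows along column strip following slot: V-profile
G=a.astype(int); yel=(G[...,1]-G[...,0])
for r in list(range(227,240))+list(range(248,258))+list(range(270,282)): print(r, yel[r,384:400])
# holder top outline edges on z=72 : fit lines by hand-picked zones (c2 crop), collar corners
c=np.array([(405,185),(350,415),(155,370)])/11.+[248,244]-.5
Q=plane("top",c,78);print("collar",Q,np.linalg.norm(Q[0]-Q[1]),np.linalg.norm(Q[1]-Q[2]),np.degrees(np.arctan2(*(Q[0]-Q[1])[[1,0]])),np.degrees(np.arctan2(*(Q[2]-Q[1])[[1,0]]))-90, "centre",(Q[0]+Q[2])/2)
c=np.array([(130,65),(498,130),(420,522),(45,430)])/11.+[248,244]-.5
Q=plane("top",c,72);print("holder",Q,[np.linalg.norm(Q[i]-Q[i-1]) for i in range(4)],Q.mean(0),np.degrees(np.arctan2(*(Q[0]-Q[3])[[1,0]])),np.degrees(np.arctan2(*(Q[1]-Q[2])[[1,0]])))
E
```

```text
227 [28 29 27 25 24 25 23 25 24 23 28 29 28 28 26 27]
228 [28 27 22 22 20 20 17 18 17 18 26 29 29 29 27 27]
229 [30 29 23 35 37 36 24 25 13 16 26 29 30 28 28 26]
230 [28 28 33 71 74 71 41 33 16 19 26 28 28 28 27 26]
231 [28 28 33 71 77 74 51 36 17 18 23 27 28 29 28 26]
232 [29 28 31 64 74 76 70 41 19 14 21 28 30 28 28 26]
233 [28 29 27 54 71 74 69 41 23 17 22 28 28 28 27 26]
234 [26 29 25 40 48 46 36 27 23 20 22 28 27 28 28 27]
235 [28 28 22 26 27 19 16 24 27 17 19 27 27 30 27 28]
236 [29 28 25 21 25 14 14 23 28 17 20 28 29 29 29 28]
237 [29 29 28 22 24 17 12 20 31 14 16 26 29 28 28 28]
238 [28 28 28 20 25 23 16 21 29 14 20 25 28 29 27 29]
239 [30 29 29 19 25 24 14 20 29 16 18 23 28 29 28 28]
248 [26 28 29 29 22 28 24 15 17 29 21 15 21 27 30 27]
249 [25 28 29 30 23 26 25 14 15 29 21 17 21 28 26 27]
250 [26 26 28 28 22 25 24 14 15 26 24 18 20 28 28 27]
251 [26 27 27 26 23 24 23 14 15 24 25 17 19 27 28 28]
252 [27 27 28 29 26 18 15 17 21 28 26 15 19 26 28 29]
253 [26 27 28 29 28 23 36 42 45 51 34 15 21 26 27 27]
254 [26 26 27 29 29 32 72 75 75 72 39 16 20 24 27 27]
255 [27 28 28 29 29 
[... 560 characters left out ...]
 14 13 12 18]
278 [25 24 26 27 29 28 29 30 21 26 24 14 11 11 13 16]
279 [25 24 26 26 28 29 29 28 19 28 26 14 12 12 12 14]
280 [26 25 26 26 27 28 28 29 21 27 25 16 11 12 13 17]
281 [27 25 26 26 28 29 29 27 22 27 26 25 13 12 13 17]
collar [[526.38  91.48  78.  ]
 [478.92 101.16  78.  ]
 [487.46 141.11  78.  ]] 48.42937984312516 40.85778070781834 -11.527558088548899 -12.05570059387307 centre [506.92 116.3   78.  ]
holder [[551.41 149.51  72.  ]
 [539.09  73.17  72.  ]
 [457.98  86.72  72.  ]
 [475.51 163.79  72.  ]] [np.float64(77.22902395612817), np.float64(77.32887106163098), np.float64(82.2314697924221), np.float64(79.03615605733899)] [506.  118.3  72. ] -10.658104016227313 -9.48896692618012
```

```bash
python3 - <<'E'
from h import *
np.set_printoptions(precision=2,suppress=True)
c=np.array([545.8,-153.6]);y=np.radians(6.84);R=np.array([[np.cos(y),-np.sin(y)],[np.sin(y),np.cos(y)]])
for p in((391.7,253.1),(388.5,233.9),(394.5,276.1)):
    Q=plane("top",[p],44)[0]+[.45,.9,0];print(Q,"chest frame",R.T@(Q[:2]-c))
print("slot ends",c+R@[-82,0],c+R@[64,0])
o=observe();print(o["position"])
E
```

```text
[ 553.25 -153.87   44.  ] chest frame [ 7.37 -1.15]
[ 598.73 -146.64   44.  ] chest frame [53.38  0.6 ]
[ 499.55 -160.01   44.  ] chest frame [-46.69  -0.86]
slot ends [ 464.38 -163.37] [ 609.34 -145.98]
[167.96 653.11 237.5 ]
```

jog_arm(
  plan=[
    [[0,0,0,-2.57,-2.42,0.3,1],[0,0,0,-2.57,-2.42,0.3,1],[0,0,0,-2.57,-2.42,0.3,1],[0,0,0,-2.57,-2.42,0.3,1],[0,0,0,-2.57,-2.42,0.3,1],[0,0,0,-2.57,-2.42,0.3,1],[0,0,0,-2.57,-2.42,0.3,1],[0,0,0,-2.57,-2.42,0.3,1],[0,0,0,-2.57,-2.42,0.3,1],[0,0,0,-2.57,-2.42,0.3,1],[0,0,0,-2.57,-2.42,0.3,1],[0,0,0,-2.57,-2.42,0.3,1]],
  ],
)

```text
t: 1.1
position: [394.8, 293.9, 202.3]
ee_rot: [[-0.969, 0.249, -0.0], [0.249, 0.969, -0.0], [0.0, -0.0, -1.0]]
force: [0.3, -0.0, 0.3]
grip_width: 87.9
```

jog_arm(
  plan=[
    [[0,0,0,-2.57,-2.42,0,1],[0,0,0,-2.57,-2.42,0,1],[0,0,0,-2.57,-2.42,0,1],[0,0,0,-2.57,-2.42,0,1],[0,0,0,-2.57,-2.42,0,1],[0,0,0,-2.57,-2.42,0,1],[0,0,6.7,0,0,0,1],[0,0,6.7,0,0,0,1],[0,0,6.7,0,0,0,1],[0,0,6.7,0,0,0,1],[0,0,6.7,0,0,0,1],[0,0,6.7,0,0,0,1]],
  ],
)

```text
t: 2.1
position: [507.3, 116.4, 202.2]
ee_rot: [[-0.574, 0.819, -0.001], [0.819, 0.574, -0.0], [0.0, -0.001, -1.0]]
force: [0.2, -0.4, 0.2]
grip_width: 88.4
```

jog_arm(
  plan=[
    [[0,0,6.7,0,0,0,1],[0,0,6.7,0,0,0,1],[0,0,6.7,0,0,0,1],[0,0,6.7,0,0,0,1],[0,0,6.7,0,0,0,1],[0,0,6.7,0,0,0,1],[0,0,6.7,0,0,0,1],[0,0,0,0,0,0,1],[0,0,0,0,0,0,1],[0,0,0,0,0,0,1]],
  ],
)

```text
t: 2.93
position: [507.4, 116.5, 202.4]
ee_rot: [[0.197, 0.98, -0.001], [0.98, -0.197, -0.0], [-0.0, -0.0, -1.0]]
force: [-0.6, -0.3, -0.7]
grip_width: 88.7
```

jog_arm(
  plan=[
    [[0,0,0,0,0,1.4,1],[0,0,0,0,0,1.4,1],[0,0,0,0,0,1.4,1],[0,0,0,0,0,1.4,1],[0,0,0,0,0,1.4,1],[0,0,0,0,0,1.4,1],[0,0,0,0,0,1.4,1],[0,0,0,0,0,1.0,1],[0,0,0,0,0,0.7,1],[0,0,0,0,0,0.4,1],[0,0,0,0,0,0,1]],
  ],
)

```text
t: 3.85
position: [507.1, 116.5, 82.9]
ee_rot: [[0.199, 0.98, -0.001], [0.98, -0.199, -0.0], [-0.001, -0.001, -1.0]]
force: [0.2, 0.0, 0.4]
grip_width: 88.0
```

```bash
python3 - <<'E'
from h import *
a=read_camera("top");b=read_camera("scene")
c=cv2.resize(a[220:320,220:320],None,fx=5,fy=5,interpolation=2);d=cv2.resize(b[150:250,300:400],None,fx=5,fy=5,interpolation=2)
cv2.imwrite("pics/g1.png",np.hstack([c,d])[:,:,::-1][:,:800] if 0 else cv2.resize(np.hstack([c,d]),(800,400))[:,:,::-1]);print(observe()["position"],observe()["force"])
E
```

```text
[508.06756378 116.65028697  84.13768957] [ 0.61696081 -0.39490376  0.41957984]
```

View pics/g1.png

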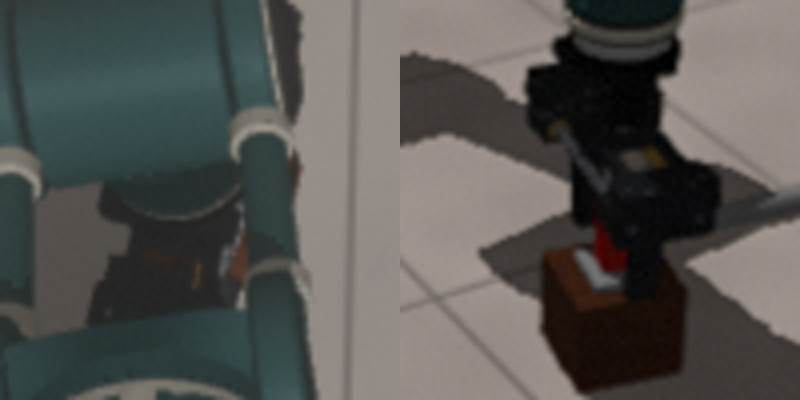

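The scene view shows the fingers straddling the red handle along its x, just above the collar. I'll go down 2 mm and close.

jog_arm(
  plan=[
    [[0,0,0,0,0,0.2,1],[0,0,0,0,0,0,-1],[0,0,0,0,0,0,-1],[0,0,0,0,0,0,-1],[0,0,0,0,0,0,-1],[0,0,0,0,0,0,-1],[0,0,0,0,0,0,-1],[0,0,0,0,0,0,-1],[0,0,0,0,0,0,-1],[0,0,0,0,0,0,-1]],
  ],
)

```text
t: 4.78
position: [507.6, 116.6, 81.7]
ee_rot: [[0.2, 0.98, -0.0], [0.98, -0.2, 0.0], [-0.0, -0.0, -1.0]]
force: [0.1, 0.0, -0.2]
grip_width: 31.0
```

jog_arm(
  plan=[
    [[0,0,0,0,0,0,-1],[0,0,0,0,0,0,-1],[0,0,0,0,0,0,-1],[0,0,0,0,0,0,-1],[0,0,0,0,0,0,-1],[0,0,0,0,0,0,-1]],
  ],
)

```text
t: 5.28
position: [507.6, 116.6, 81.7]
ee_rot: [[0.2, 0.98, -0.0], [0.98, -0.2, -0.0], [-0.0, -0.0, -1.0]]
force: [-0.8, 0.4, -0.2]
grip_width: 22.1
```

jog_arm(
  plan=[
    [[0,0,0,0,0,-0.5,-1],[0,0,0,0,0,-0.8,-1],[0,0,0,0,0,-1,-1],[0,0,0,0,0,-1,-1],[0,0,0,0,0,-1,-1],[0,0,0,0,0,-1,-1],[0,0,0,0,0,-1,-1],[0,0,0,0,0,-1,-1],[0,0,0,0,0,-1,-1],[0,0,0,0,0,-1,-1],[0,0,0,0,0,-0.7,-1],[0,0,0,0,0,0,-1]],
  ],
)

```text
t: 6.28
position: [509.0, 116.8, 183.9]
ee_rot: [[0.2, 0.98, 0.003], [0.98, -0.2, 0.001], [0.001, 0.003, -1.0]]
force: [0.8, -0.1, -1.3]
grip_width: 21.8
```

```bash
python3 - <<'E'
from h import *
b=read_camera("scene")
p=proj("scene",[508,117,110])[0];print(p,observe()["position"],observe()["force"])
x,y=int(p[0]),int(p[1]);c=b[y-40:y+35,x-35:x+40]
c=np.clip(255*(c/255.)**.6*1.1,0,255).astype(np.uint8)
cv2.imwrite("pics/l1.png",cv2.resize(c,None,fx=8,fy=8,interpolation=0)[:,:,::-1]);print(x-35,y-40)
E
```

```text
[352.59060465 205.8202165 ] [508.38857333 116.71688907 182.86602163] [ 0.45899106 -0.84523886 -1.22043343]
317 165
```

View pics/l1.png

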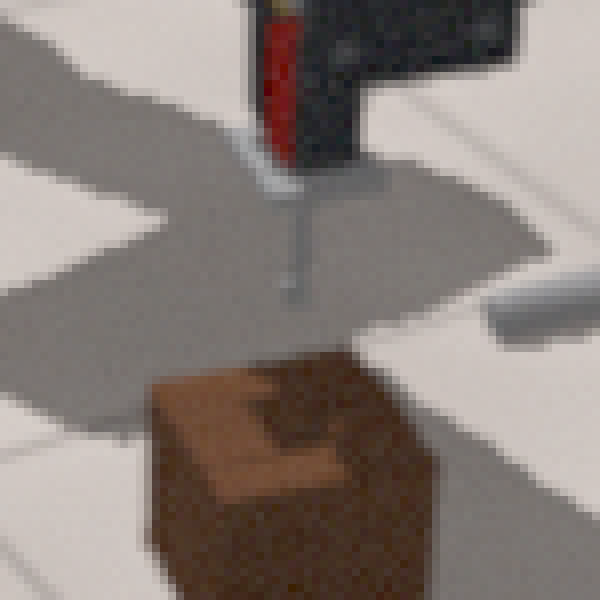

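The foot, at about (353,201) in the scene image, juts left, to world -x, towards the chest's front, as needed. I'll move over the window.

jog_arm(
  plan=[
    [[0,0,0,-1.0,0.5,0,-1],[0,0,0,-2.0,1.0,0,-1],[0,0,0,-2.5,1.2,0,-1],[0,0,0,-2.5,1.2,0,-1],[0,0,0,-2.5,1.2,0,-1],[0,0,0,-2.5,1.2,0,-1],[0,0,0,-2.5,1.2,0,-1],[0,0,0,-2.5,1.2,0,-1],[0,0,0,-2.5,1.2,0,-1],[0,0,0,-2.3,1.0,0,-1],[0,0,0,-1.5,0.7,0,-1],[0,0,0,-0.5,0.3,0,-1]],
  ],
)

```text
t: 7.33
position: [574.4, -153.0, 180.7]
ee_rot: [[0.202, 0.979, -0.001], [0.979, -0.202, -0.0], [-0.001, -0.001, -1.0]]
force: [0.1, 0.6, -1.2]
grip_width: 21.7
```

jog_arm(
  plan=[
    [[0,0,-6.1,0,0,0,-1],[0,0,-6.1,0,0,0,-1],[0,0,-6.1,0,0,1.0,-1],[0,0,0,0,0,1.0,-1],[0,0,0,0,0,1.0,-1],[0,0,0,0,0,0.5,-1],[0,0,0,0,0,0,-1],[0,0,0,0,0,0,-1],[0,0,0,0,0,0,-1]],
  ],
)

```text
t: 8.08
position: [574.9, -150.1, 146.9]
ee_rot: [[-0.117, 0.993, 0.0], [0.993, 0.117, -0.0], [-0.0, 0.0, -1.0]]
force: [-0.6, 0.4, -1.4]
grip_width: 21.5
```

```bash
python3 - <<'E'
from h import *
a=read_camera("top");b=read_camera("scene");o=observe()
print(o["position"],o["force"],o["ee_rot"])
f=lambda c:np.clip(255*(c/255.)**.6*1.1,0,255).astype(np.uint8)
cv2.imwrite("pics/m_s.png",cv2.resize(f(b[195:295,225:325]),None,fx=6,fy=6,interpolation=0)[:,:,::-1])
cv2.imwrite("pics/m_t.png",cv2.resize(f(a[195:305,340:440]),None,fx=5,fy=5,interpolation=0)[:,:,::-1])
cv2.imwrite("pics/s2.png",b[:,:,::-1])
E
```

```text
[ 575.22313262 -150.27753461  147.41841988] [-0.25319602  0.74336781 -1.54573754] [[-1.17601889e-01  9.93060094e-01  1.20192340e-03]
 [ 9.93060700e-01  1.17602389e-01 -3.53804506e-04]
 [-4.92698199e-04  1.15197481e-03 -9.99999215e-01]]
```

View pics/m_s.png

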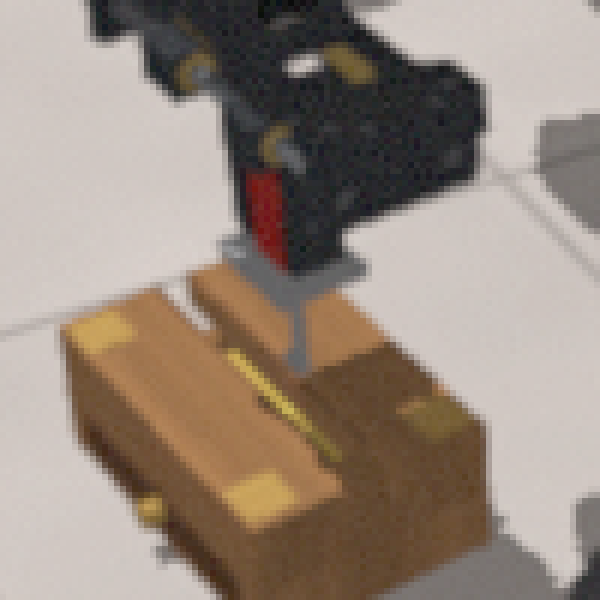

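View pics/m_t.png

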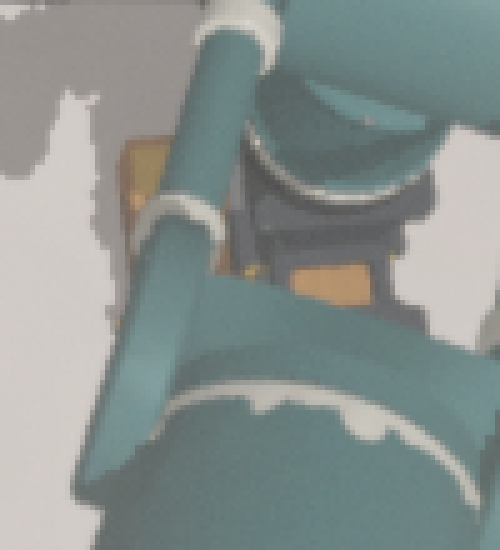

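The scene view shows the shank end at about (275,256.5), above the slot; the top view is blocked by the arm. I'll compare that with the expected position, using the scene view's own chest fix.

```bash
python3 - <<'E'
from h import *
print(proj("scene",[[575.2,-150.2,85.5],[575.2,-150.2,116.5],[575.2-10,-151.4,87.5]]))
# scene-only fix: where is observed shank end on plane z=85.5, in chest frame as seen in scene
c=np.array([546.92,-152.5]);y=np.radians(6.84);R=np.array([[np.cos(y),-np.sin(y)],[np.sin(y),np.cos(y)]])
for p in((275,256.5),(274.5,256),(275,257)):
    Q=plane("scene",[p],85.5)[0];print(Q,R.T@(Q[:2]-c))
E
```

```text
[[274.0197007  255.80777256]
 [273.15311098 245.5697712 ]
 [271.81363276 253.10058092]]
[ 578.84186748 -149.25779358   85.5       ] [32.08080451 -0.58267341]
[ 576.46087362 -149.49983917   85.5       ] [29.68793018 -0.53942665]
[ 580.6215176  -150.06619595   85.5       ] [33.75150972 -1.59727333]
```

jog_arm(
  plan=[
    [[0,0,0,0,0,0.5,-1],[0,0,0,0,0,0.5,-1],[0,0,0,0,0,0.5,-1],[0,0,0,0,0,0.4,-1],[0,0,0,0,0,0.3,-1],[0,0,0,0,0,0.3,-1],[0,0,0,0,0,0.2,-1],[0,0,0,0,0,0,-1]],
  ],
)

```text
t: 8.85
position: [574.3, -150.1, 119.0]
ee_rot: [[-0.118, 0.993, -0.001], [0.993, 0.118, 0.0], [0.0, -0.001, -1.0]]
force: [-0.1, -0.2, 0.6]
grip_width: 21.7
```

jog_arm(
  plan=[
    [[0,0,0,0,0,0.3,-1],[0,0,0,0,0,0.3,-1],[0,0,0,0,0,0.3,-1],[0,0,0,0,0,0.3,-1],[0,0,0,0,0,0.2,-1],[0,0,0,0,0,0,-1]],
  ],
)

```text
t: 9.35
position: [574.2, -150.0, 105.0]
ee_rot: [[-0.118, 0.993, -0.001], [0.993, 0.118, 0.0], [0.0, -0.001, -1.0]]
force: [-0.2, 0.0, -0.4]
grip_width: 22.0
```

jog_arm(
  plan=[
    [[0,0,0,0,0,0.2,-1],[0,0,0,0,0,0.2,-1],[0,0,0,0,0,0.2,-1],[0,0,0,0,0,0,-1]],
  ],
)

```text
t: 9.68
position: [574.4, -150.1, 99.2]
ee_rot: [[-0.118, 0.993, -0.001], [0.993, 0.118, 0.0], [0.0, -0.001, -1.0]]
force: [0.1, -0.4, -1.4]
grip_width: 21.9
```

jog_arm(
  plan=[
    [[0,0,0,0,0,0.2,-1],[0,0,0,0,0,0.1,-1],[0,0,0,0,0,0.1,-1],[0,0,0,0,0,0,-1]],
  ],
)

```text
t: 10.02
position: [574.6, -150.1, 95.4]
ee_rot: [[-0.118, 0.993, -0.0], [0.993, 0.118, 0.0], [0.0, -0.0, -1.0]]
force: [-0.3, 0.2, -1.0]
grip_width: 21.8
```

```bash
python3 - <<'E'
from h import *
b=read_camera("scene");
for i in range(3):
    o=observe();print(o["t"],o["position"],o["force"],o["torque"])
f=lambda c:np.clip(255*(c/255.)**.6*1.1,0,255).astype(np.uint8)
cv2.imwrite("pics/n_s.png",cv2.resize(f(b[195:295,225:325]),None,fx=6,fy=6,interpolation=0)[:,:,::-1])
E
```

```text
10.0667 [ 574.6058308  -150.15911521   95.57331948] [-0.57622775  0.20542059 -1.06543131] [-0.09276652  0.09582415 -0.02808097]
10.0667 [ 574.6058308  -150.15911521   95.57331948] [-0.57622775  0.20542059 -1.06543131] [-0.09276652  0.09582415 -0.02808097]
10.0667 [ 574.6058308  -150.15911521   95.57331948] [-0.57622775  0.20542059 -1.06543131] [-0.09276652  0.09582415 -0.02808097]
```

View pics/n_s.png

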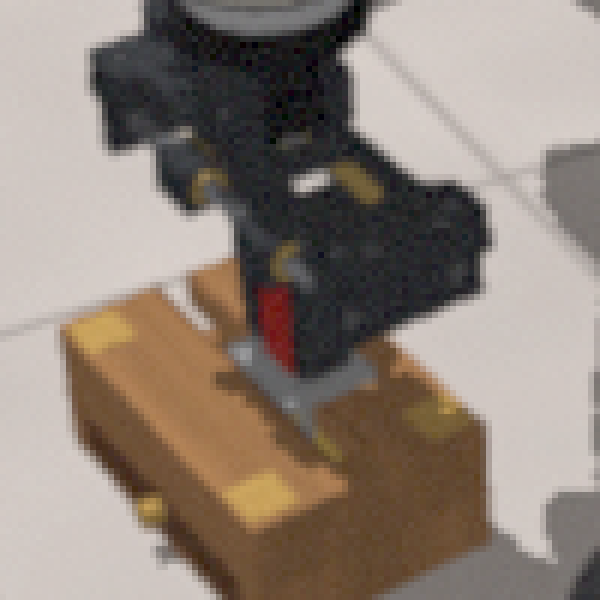

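No resistance, and the shank stands in the slot with the foot at z of about 33.7. I'll lower it 1.5 mm and start dragging forward (tool -y).

jog_arm(
  plan=[
    [[0,0,0,0,0,0.15,-1],[0,0,0,0,-0.2,0,-1],[0,0,0,0,-0.2,0,-1],[0,0,0,0,-0.2,0,-1],[0,0,0,0,-0.2,0,-1],[0,0,0,0,-0.2,0,-1],[0,0,0,0,-0.2,0,-1],[0,0,0,0,-0.2,0,-1],[0,0,0,0,-0.2,0,-1],[0,0,0,0,0,0,-1]],
  ],
)

```text
t: 10.9
position: [558.3, -152.1, 94.2]
ee_rot: [[-0.118, 0.993, -0.0], [0.993, 0.118, 0.0], [0.0, -0.0, -1.0]]
force: [-0.0, -0.1, -0.7]
grip_width: 21.8
```

jog_arm(
  plan=[
    [[0,0,0,0,-0.1,0,-1],[0,0,0,0,-0.1,0,-1],[0,0,0,0,-0.1,0,-1],[0,0,0,0,-0.1,0,-1],[0,0,0,0,-0.1,0,-1],[0,0,0,0,-0.1,0,-1]],
  ],
)

```text
t: 11.4
position: [552.9, -152.8, 94.3]
ee_rot: [[-0.118, 0.993, 0.0], [0.993, 0.118, -0.0], [-0.0, 0.0, -1.0]]
force: [0.0, 0.4, -0.7]
grip_width: 21.6
```

jog_arm(
  plan=[
    [[0,0,0,0,-0.1,0,-1],[0,0,0,0,-0.1,0,-1],[0,0,0,0,-0.1,0,-1],[0,0,0,0,-0.1,0,-1],[0,0,0,0,-0.1,0,-1],[0,0,0,0,-0.1,0,-1]],
  ],
)

```text
t: 11.9
position: [546.8, -153.5, 94.2]
ee_rot: [[-0.118, 0.993, 0.0], [0.993, 0.118, -0.0], [-0.0, 0.0, -1.0]]
force: [0.3, 0.8, -1.3]
grip_width: 21.7
```

```bash
python3 - <<'E'
from h import *
b=read_camera("scene");
o=observe();print(o["t"],o["position"],o["force"],o["torque"])
f=lambda c:np.clip(255*(c/255.)**.6*1.1,0,255).astype(np.uint8)
cv2.imwrite("pics/o_s.png",cv2.resize(f(b[195:295,225:325]),None,fx=6,fy=6,interpolation=0)[:,:,::-1])
E
```

```text
11.95 [ 546.64495559 -153.51666987   94.21747694] [ 1.00209897  0.22937462 -0.91931732] [-0.06787483 -0.11282456  0.08986507]
```

View pics/o_s.png

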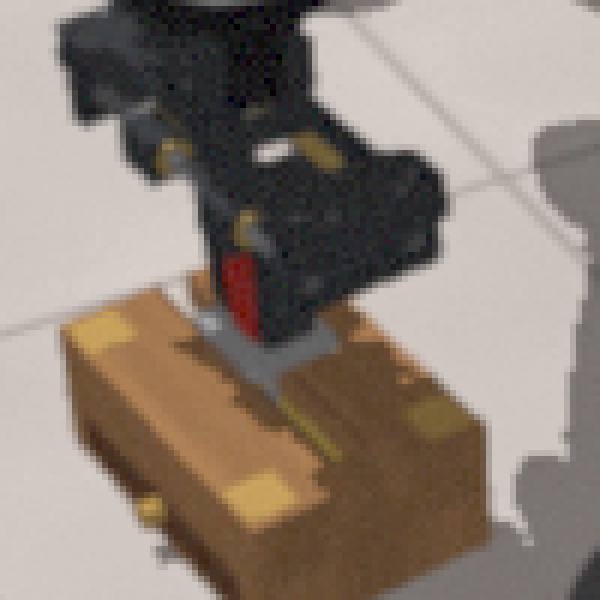

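The pick is further forward in the slot and the force is about 1 N (sliding friction), so the bar is coming along. It has moved about 9 mm. I can go 22 mm further at ease.

jog_arm(
  plan=[
    [[0,0,0,0,-0.15,0,-1],[0,0,0,0,-0.2,0,-1],[0,0,0,0,-0.2,0,-1],[0,0,0,0,-0.2,0,-1],[0,0,0,0,-0.2,0,-1],[0,0,0,0,-0.2,0,-1],[0,0,0,0,-0.2,0,-1],[0,0,0,0,-0.2,0,-1],[0,0,0,0,-0.2,0,-1],[0,0,0,0,-0.2,0,-1],[0,0,0,0,-0.15,0,-1],[0,0,0,0,-0.1,0,-1]],
  ],
)

```text
t: 12.95
position: [524.8, -156.1, 94.2]
ee_rot: [[-0.118, 0.993, -0.0], [0.993, 0.118, 0.0], [0.0, -0.0, -1.0]]
force: [0.9, -0.4, -1.0]
grip_width: 21.7
```

```bash
python3 - <<'E'
from h import *
b=read_camera("scene");
o=observe();print(o["t"],o["position"],o["force"],o["torque"])
f=lambda c:np.clip(255*(c/255.)**.6*1.1,0,255).astype(np.uint8)
cv2.imwrite("pics/p_s.png",cv2.resize(f(b[195:295,210:310]),None,fx=6,fy=6,interpolation=0)[:,:,::-1])
E
```

```text
13.0 [ 524.7229701  -156.08538999   94.20240469] [ 1.38001496 -0.37002076 -0.56725453] [-0.10396362 -0.05980798 -0.01385086]
```

View pics/p_s.png

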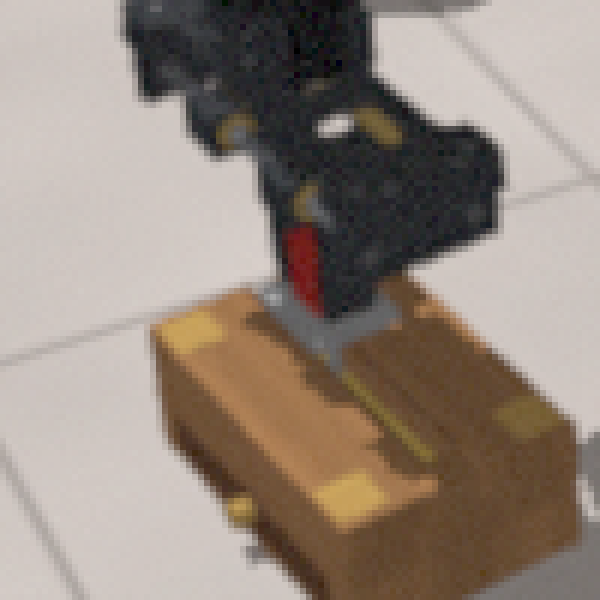

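```bash
python3 - <<'E'
from h import *
np.set_printoptions(precision=1,suppress=True)
a=read_camera("top")
f=lambda c:np.clip(255*(c/255.)**.6*1.1,0,255).astype(np.uint8)
cv2.imwrite("pics/p_t.png",cv2.resize(f(a[195:315,340:440]),None,fx=5,fy=5,interpolation=0)[:,:,::-1])
c=np.array([546.92,-152.5]);y=np.radians(6.84);R=np.array([[np.cos(y),-np.sin(y)],[np.sin(y),np.cos(y)]])
for z in(30,37,44,48,64):
  for p in((263,253),(281.5,271),(266.5,257.5),(282.5,271)):
    Q=plane("scene",[p],z)[0];print(z,p,R.T@(Q[:2]-c))
E
```

```text
30 (263, 253) [-62.   15.4]
30 (281.5, 271) [29.7 15.7]
30 (266.5, 257.5) [-39.9  13.1]
30 (282.5, 271) [31.2 17.7]
37 (263, 253) [-53.9  11.3]
37 (281.5, 271) [37.  11.6]
37 (266.5, 257.5) [-32.   9.]
37 (282.5, 271) [38.5 13.6]
44 (263, 253) [-45.7   7.2]
44 (281.5, 271) [44.3  7.5]
44 (266.5, 257.5) [-24.   5.]
44 (282.5, 271) [45.8  9.5]
48 (263, 253) [-41.    4.9]
48 (281.5, 271) [48.5  5.2]
48 (266.5, 257.5) [-19.4   2.6]
48 (282.5, 271) [49.9  7.1]
64 (263, 253) [-22.3  -4.5]
64 (281.5, 271) [65.1 -4.2]
64 (266.5, 257.5) [-1.2 -6.6]
64 (282.5, 271) [66.6 -2.2]
```

View pics/p_t.png

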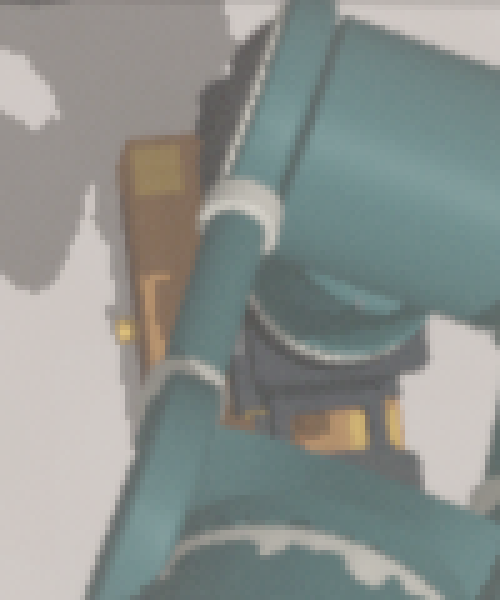

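```bash
python3 - <<'E'
from h import *
np.set_printoptions(precision=1,suppress=True)
b=read_camera("scene")[:,:,::-1]; b0=cv2.imread("pics/scene0.png")
f=lambda c:np.clip(255*(c/255.)**.45*1.1,0,255).astype(np.uint8)
g=lambda im:cv2.resize(f(im[240:285,255:295]),None,fx=10,fy=10,interpolation=0)
cv2.imwrite("pics/cmp.png",np.hstack([g(b0),g(b)]))
print(proj("scene",[[545.8+.993*x-(-.119)*0-.119*0,-153.6+.119*x,64] for x in(64,)]))
E
```

```text
[[282.1 270. ]]
```

View pics/cmp.png

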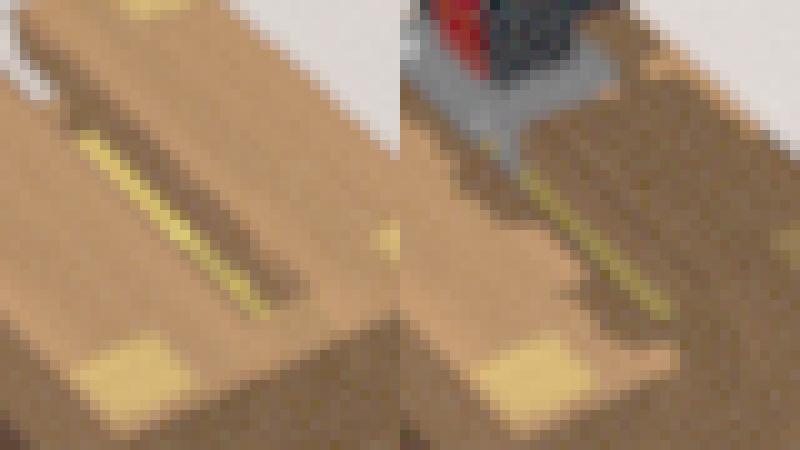

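```bash
python3 - <<'E'
from h import *
np.set_printoptions(precision=1,suppress=True)
b=read_camera("scene")[:,:,::-1]; o=observe();print(o["t"],o["position"],o["force"],o["torque"],o["grip_width"])
f=lambda c:np.clip(255*(c/255.)**.45*1.1,0,255).astype(np.uint8)
cv2.imwrite("pics/q.png",cv2.resize(f(b[220:270,245:290]),None,fx=12,fy=12,interpolation=0))
w=lambda x,y,z:[546.92+.993*x-.119*y,-152.5+.119*x+.993*y,z]
for z in(122,91,85,64,57,50):print(z,proj("scene",[w(29,0,z),w(-21.2,0,z)]).ravel())
E
```

```text
13.15 [ 524.9 -156.1   94.2] [ 0.7 -0.2 -0.4] [-0.1  0.1  0. ] 21.900310791019148
122 [273.5 243.7 262.9 233.8]
91 [274.4 254.  263.9 244. ]
85 [274.6 255.9 264.1 245.9]
64 [275.1 262.7 264.8 252.6]
57 [275.3 264.9 265.  254.8]
50 [275.5 267.1 265.2 256.9]
```

View pics/q.png

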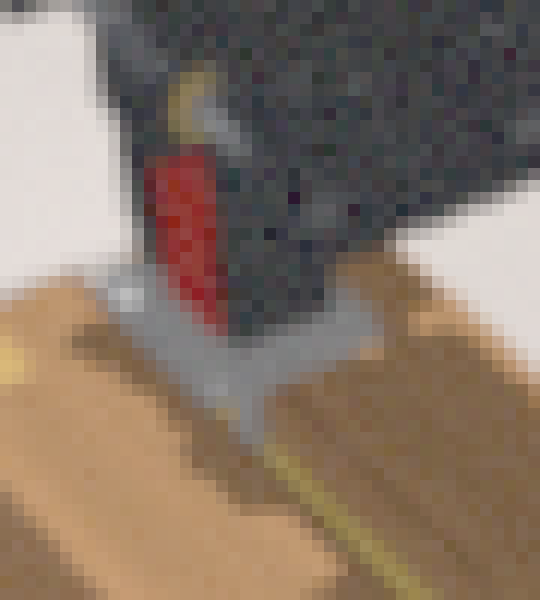

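```bash
python3 - <<'E'
from h import *
b=cv2.imread("pics/scene0.png"); 
n=read_camera("scene")[:,:,::-1].astype(int);b=b.astype(int)
np.set_printoptions(linewidth=200)
for r in range(256,275):
    i=slice(262,290); q=lambda im:(100*(im[r,i,1]-im[r,i,0])/im[r,i].sum(1)).astype(int)
    print(r,q(b));print("   ",q(n))
E
```

```text
256 [15 14 17 23 25 22 18 14 15 15 15 14 16 15 15 15 16 14 14 14 15 15 14 14 14 14 16 14]
    [15 16  8  0  3  9 15 13 11 14 12 11 11 15 14 18 18 17 14 16 14 12 17 17 13 15 14 17]
257 [15 14 14 19 23 25 25 17 11 14 13 16 14 16 15 15 15 14 15 15 15 15 15 15 15 14 14 16]
    [15 15 10 10 12 20 21 16 12 12 12 14 16 14 18 13 12 15 15 17 13 17 16 14 14 17 12 12]
258 [15 14 15 14 18 23 24 23 16 14 13 12 14 15 15 15 15 15 15 15 14 15 14 15 14 15 15 15]
    [13 12 14 14 16 20 25 19 16 15 15 15 14 14 15 13 16 14 16 16 13 14 12 15 11 17 15 15]
259 [15 15 15 15 13 18 25 26 23 20 13 12 16 13 15 15 15 15 15 16 15 16 15 15 16 14 15 14]
    [13 17 16 16 12 15 21 24 24 15 12 15 13 14 12 12 14 16 16 16 14 14 12 20 16 18 16 14]
260 [15 15 16 13 15 15 20 24 25 25 17 13 11 15 13 14 15 15 15 16 15 15 15 15 15 16 15 15]
    [15 15 15 17 14 15 17 24 22 22 16 13 14 17 15 17 16 13 12 16 14 16 13 16 13 16 16 15]
261 [14 14 15 16 15 14 14 18 25 25 25 20 13 13 11 14 15 15 15 15 15 15 15 14 14 15 16 15]
    [15 15 15 14 14 16 13 20 27 24 22 14 15 15 17 11 11 15 13 17 14 13 16 15 17 13 13 13]
262 [15 15 15 15 15 
[... 1619 characters left out ...]
 15 14 15 15 14 15 15 15 15 15 15 15 17 21 22 18 15 16 16 17 16 14 15]
    [14 15 15 15 15 14 15 15 15 14 14 16 14 15 10 14 15 16 23 22 18 15 16 15 12 12 15 14]
272 [15 14 15 16 15 15 14 15 15 14 16 15 15 15 15 14 15 14 15 16 16 17 15 15 16 16 15 15]
    [14 16 15 15 15 14 15 14 15 14 14 15 16 15 15 12 13 15 13 18 20 16 12 14 15 17 15 16]
273 [13 15 15 15 15 16 17 19 18 16 14 15 15 15 14 14 15 14 15 15 14 14 16 15 15 15 17 16]
    [15 15 14 15 16 15 17 18 18 15 14 15 13 14 16 13 17 17 15 14 15 14 16 19 16 16 15 16]
274 [14 15 15 15 17 19 20 21 21 18 15 15 14 14 15 14 15 16 14 15 15 16 15 14 15 15 16 15]
    [15 14 15 16 17 18 20 21 21 18 16 15 14 15 15 13 13 15 15 17 16 15 14 15 16 17 13 17]
```

```bash
python3 - <<'E'
from h import *
np.set_printoptions(precision=1,suppress=True)
w=lambda x,y,z:[546.92+.993*x-.119*y,-152.5+.119*x+.993*y,z]
for z in(85,91,97,103):
  print(z,[proj("scene",[w(-21.2+sx*24,sy*20,z)])[0] for sx,sy in((-1,-1),(1,-1),(1,1),(-1,1))])
print("tip",[proj("scene",[w(-21.2+s,0,z)])[0] for s in(-11,11) for z in(91,94,97)])
E
```

```text
85 [array([252.3, 244.1]), array([261.9, 253.6]), array([276. , 247.7]), array([266.2, 238.6])]
91 [array([252.1, 242.2]), array([261.7, 251.6]), array([275.8, 245.8]), array([266. , 236.7])]
97 [array([251.9, 240.3]), array([261.5, 249.7]), array([275.7, 243.8]), array([265.8, 234.8])]
103 [array([251.6, 238.3]), array([261.3, 247.7]), array([275.5, 241.9]), array([265.6, 232.8])]
tip [array([261.7, 241.9]), array([261.6, 240.9]), array([261.5, 239.9]), array([266.1, 246.1]), array([266. , 245.2]), array([266. , 244.2])]
```

The scene view's yellow strip hasn't clearly changed, so I can't confirm the bar's motion visually. The pick itself is upright, at the right height and under about 1 N. I'll go on in small steps and watch the force.

jog_arm(
  plan=[
    [[0,0,0,0,-0.1,0,-1],[0,0,0,0,-0.1,0,-1],[0,0,0,0,-0.1,0,-1],[0,0,0,0,-0.1,0,-1],[0,0,0,0,0,0,-1]],
  ],
)

```text
t: 13.62
position: [520.8, -156.6, 94.2]
ee_rot: [[-0.118, 0.993, -0.0], [0.993, 0.118, 0.0], [0.0, -0.0, -1.0]]
force: [0.5, 0.4, -0.5]
grip_width: 21.8
```

jog_arm(
  plan=[
    [[0,0,0,0,-0.1,0,-1],[0,0,0,0,-0.1,0,-1],[0,0,0,0,0,0,-1]],
  ],
)

```text
t: 13.87
position: [518.9, -156.8, 94.2]
ee_rot: [[-0.118, 0.993, -0.0], [0.993, 0.118, -0.0], [-0.0, -0.0, -1.0]]
force: [0.8, 0.1, 0.0]
grip_width: 22.0
```

jog_arm(
  plan=[
    [[0,0,0,0,-0.1,0,-1],[0,0,0,0,-0.1,0,-1],[0,0,0,0,0,0,-1]],
  ],
)

```text
t: 14.12
position: [517.0, -157.0, 94.2]
ee_rot: [[-0.118, 0.993, -0.0], [0.993, 0.118, -0.0], [-0.0, -0.0, -1.0]]
force: [1.4, -0.1, -0.6]
grip_width: 21.8
```

```bash
python3 - <<'E'
from h import *
a=read_camera("top");b=read_camera("scene");o=observe();print(o["t"],o["position"],o["force"],o["torque"])
f=lambda c:np.clip(255*(c/255.)**.5*1.1,0,255).astype(np.uint8)
cv2.imwrite("pics/r.png",np.hstack([cv2.resize(f(b[225:285,230:295]),None,fx=6,fy=6,interpolation=0),cv2.resize(f(a[240:300,365:430]),None,fx=6,fy=6,interpolation=0)])[:,:,::-1])
E
```

```text
14.2167 [ 516.97089885 -157.02162233   94.20433358] [-0.2163502   0.26211326 -0.34366866] [-0.12347668  0.02090434  0.00118977]
```

View pics/r.png

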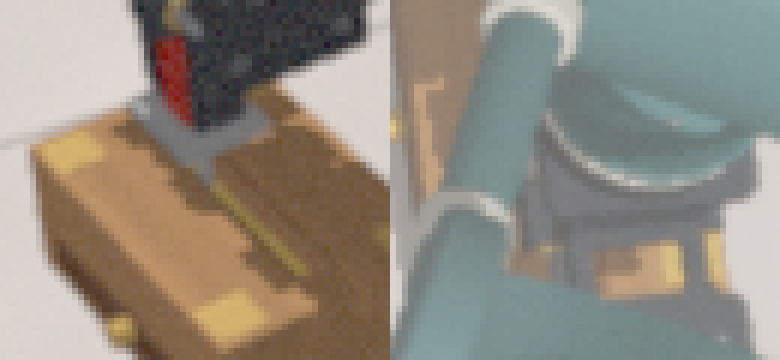

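jog_arm(
  plan=[
    [[0,0,0,0,-0.08,0,-1],[0,0,0,0,-0.08,0,-1],[0,0,0,0,0,0,-1]],
  ],
)

```text
t: 14.47
position: [515.4, -157.3, 94.2]
ee_rot: [[-0.118, 0.993, 0.0], [0.993, 0.118, -0.0], [-0.0, 0.0, -1.0]]
force: [1.0, 0.5, -0.9]
grip_width: 21.7
```

```bash
cat > f.py <<'E'
from h import *
o=observe();print(round(o["t"],2),o["position"].round(1),o["force"].round(2),o["torque"].round(3))
E
python3 f.py
```

```text
14.47 [ 515.4 -157.3   94.2] [ 1.    0.52 -0.92] [-0.09   0.004 -0.006]
```

jog_arm(
  plan=[
    [[0,0,0,0,-0.08,0,-1],[0,0,0,0,-0.08,0,-1],[0,0,0,0,0,0,-1]],
  ],
)

```text
t: 14.72
position: [513.8, -157.4, 94.2]
ee_rot: [[-0.118, 0.993, -0.0], [0.993, 0.118, -0.0], [0.0, -0.0, -1.0]]
force: [0.8, 0.4, -0.9]
grip_width: 21.9
```

jog_arm(
  plan=[
    [[0,0,0,0,-0.08,0,-1],[0,0,0,0,-0.08,0,-1],[0,0,0,0,0,0,-1]],
  ],
)

```text
t: 14.97
position: [512.2, -157.6, 94.2]
ee_rot: [[-0.118, 0.993, -0.0], [0.993, 0.118, -0.0], [-0.0, -0.0, -1.0]]
force: [0.8, -0.4, -0.7]
grip_width: 21.9
```

jog_arm(
  plan=[
    [[0,0,0,0,-0.08,0,-1],[0,0,0,0,-0.08,0,-1],[0,0,0,0,0,0,-1]],
  ],
)

```text
t: 15.22
position: [510.6, -157.8, 94.2]
ee_rot: [[-0.118, 0.993, -0.0], [0.993, 0.118, -0.0], [-0.0, -0.0, -1.0]]
force: [1.1, 0.1, -1.6]
grip_width: 22.0
```

jog_arm(
  plan=[
    [[0,0,0,0,-0.09,0,-1],[0,0,0,0,-0.09,0,-1],[0,0,0,0,0,0,-1]],
  ],
)

```text
t: 15.47
position: [508.8, -158.0, 94.2]
ee_rot: [[-0.118, 0.993, -0.0], [0.993, 0.118, 0.0], [0.0, -0.0, -1.0]]
force: [0.5, 0.9, -0.6]
grip_width: 22.2
```

jog_arm(
  plan=[
    [[0,0,0,0,-0.09,0,-1],[0,0,0,0,-0.09,0,-1],[0,0,0,0,0,0,-1]],
  ],
)

```text
t: 15.72
position: [507.0, -158.2, 94.2]
ee_rot: [[-0.118, 0.993, -0.0], [0.993, 0.118, -0.0], [-0.0, -0.0, -1.0]]
force: [-0.5, 0.3, -0.3]
grip_width: 21.7
```

jog_arm(
  plan=[
    [[0,0,0,0,-0.09,0,-1],[0,0,0,0,-0.09,0,-1],[0,0,0,0,0,0,-1]],
  ],
)

```text
t: 15.97
position: [505.2, -158.4, 94.2]
ee_rot: [[-0.118, 0.993, -0.0], [0.993, 0.118, -0.0], [-0.0, -0.0, -1.0]]
force: [0.1, -0.4, -0.9]
grip_width: 21.6
```

```bash
python3 - <<'E'
from h import *
a=read_camera("top");b=read_camera("scene");o=observe();print(o["t"],o["position"],o["force"],o["torque"])
w=lambda x,y,z:[545.8+.993*x-.119*y,-153.6+.119*x+.993*y,z]
print(proj("top",[w(-82,0,44),w(-96,0,44)]))
f=lambda c:np.clip(255*(c/255.)**.5*1.1,0,255).astype(np.uint8)
cv2.imwrite("pics/u.png",np.hstack([cv2.resize(f(b[225:285,230:295]),None,fx=6,fy=6,interpolation=0),cv2.resize(f(a[245:305,365:430]),None,fx=6,fy=6,interpolation=0)])[:,:,::-1])
E
```

```text
16.0667 [ 505.26334801 -158.43148068   94.22098992] [ 0.92274854 -0.69565381 -0.99209991] [-0.05416197 -0.029937    0.04701117]
[[395.67074633 291.15890428]
 [396.44253872 297.23770526]]
```

View pics/u.png

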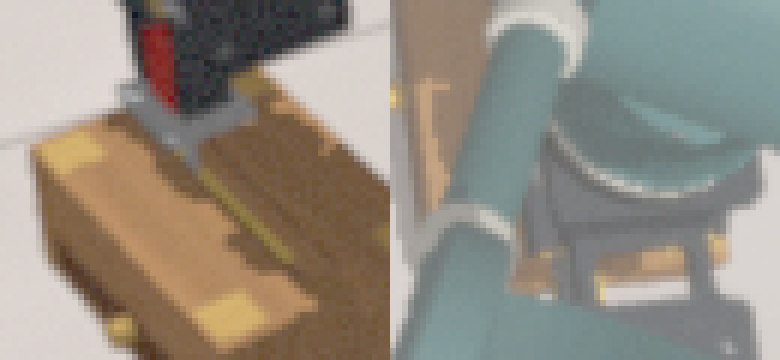

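The strip's rear end has shortened by about 2 px, and a brass sliver (the nose) shows at the chest front in the top view at (400,292). The bar is being dragged, so I'll carry on.

jog_arm(
  plan=[
    [[0,0,0,0,-0.09,0,-1],[0,0,0,0,-0.09,0,-1],[0,0,0,0,0,0,-1]],
  ],
)

```text
t: 16.32
position: [503.5, -158.6, 94.2]
ee_rot: [[-0.118, 0.993, -0.0], [0.993, 0.118, -0.0], [-0.0, -0.0, -1.0]]
force: [-0.5, 0.5, -1.1]
grip_width: 21.8
```

jog_arm(
  plan=[
    [[0,0,0,0,-0.09,0,-1],[0,0,0,0,-0.09,0,-1],[0,0,0,0,0,0,-1]],
  ],
)

```text
t: 16.57
position: [501.6, -158.9, 94.2]
ee_rot: [[-0.118, 0.993, -0.0], [0.993, 0.118, -0.0], [-0.0, -0.0, -1.0]]
force: [1.0, -0.9, -0.7]
grip_width: 21.8
```

jog_arm(
  plan=[
    [[0,0,0,0,-0.09,0,-1],[0,0,0,0,-0.09,0,-1],[0,0,0,0,0,0,-1]],
  ],
)

```text
t: 16.82
position: [499.9, -159.1, 94.2]
ee_rot: [[-0.118, 0.993, -0.0], [0.993, 0.118, 0.0], [0.0, -0.0, -1.0]]
force: [0.4, -0.4, -0.9]
grip_width: 21.7
```

jog_arm(
  plan=[
    [[0,0,0,0,-0.09,0,-1],[0,0,0,0,-0.09,0,-1],[0,0,0,0,0,0,-1]],
  ],
)

```text
t: 17.07
position: [498.8, -159.2, 94.3]
ee_rot: [[-0.118, 0.993, 0.002], [0.993, 0.118, 0.0], [-0.0, 0.002, -1.0]]
force: [2.9, 1.3, -2.2]
grip_width: 22.2
```

The stop is beginning to be felt (2.9 N, and the TCP lags its command). Smaller steps from here.

jog_arm(
  plan=[
    [[0,0,0,0,-0.03,0,-1],[0,0,0,0,0,0,-1],[0,0,0,0,0,0,-1]],
  ],
)

```text
t: 17.32
position: [498.6, -159.2, 94.4]
ee_rot: [[-0.118, 0.993, 0.001], [0.993, 0.118, 0.0], [-0.0, 0.001, -1.0]]
force: [3.9, 2.0, -2.8]
grip_width: 21.6
```

```bash
python3 f.py
```

```text
17.32 [ 498.6 -159.2   94.4] [ 3.9   1.97 -2.8 ] [ 0.271 -0.925  0.028]
```

jog_arm(
  plan=[
    [[0,0,0,0,-0.05,0,-1],[0,0,0,0,0,0,-1],[0,0,0,0,0,0,-1]],
  ],
)

```text
t: 17.57
position: [498.3, -159.3, 94.5]
ee_rot: [[-0.118, 0.993, 0.002], [0.993, 0.118, -0.0], [-0.0, 0.002, -1.0]]
force: [4.5, 1.1, -2.9]
grip_width: 22.1
```

```bash
python3 f.py
```

```text
17.57 [ 498.3 -159.3   94.5] [ 4.51  1.15 -2.93] [ 0.325 -1.107  0.   ]
```

jog_arm(
  plan=[
    [[0,0,0,0,-0.08,0,-1],[0,0,0,0,0,0,-1],[0,0,0,0,0,0,-1]],
  ],
)

```text
t: 17.82
position: [498.0, -159.4, 94.7]
ee_rot: [[-0.118, 0.993, 0.003], [0.993, 0.118, -0.0], [-0.0, 0.003, -1.0]]
force: [6.1, 2.5, -3.0]
grip_width: 22.0
```

```bash
python3 f.py
```

```text
17.82 [ 498.  -159.4   94.7] [ 6.11  2.51 -2.98] [ 0.357 -1.261  0.023]
```

jog_arm(
  plan=[
    [[0,0,0,0,-0.08,0,-1],[0,0,0,0,0,0,-1],[0,0,0,0,0,0,-1],[0,0,0,0,0,0,-1]],
  ],
)

```text
t: 18.15
position: [497.7, -159.5, 94.8]
ee_rot: [[-0.117, 0.993, 0.004], [0.993, 0.117, -0.0], [-0.001, 0.004, -1.0]]
force: [7.3, 2.4, -4.5]
grip_width: 21.8
```

```bash
python3 f.py
```

```text
18.15 [ 497.7 -159.5   94.8] [ 7.26  2.36 -4.45] [ 0.447 -1.523  0.023]
```

jog_arm(
  plan=[
    [[0,0,0,0,-0.05,0,-1],[0,0,0,0,0,0,-1],[0,0,0,0,0,0,-1],[0,0,0,0,0,0,-1],[0,0,0,0,0,0,-1],[0,0,0,0,0,0,-1],[0,0,0,0,0,0,-1],[0,0,0,0,0,0,-1]],
  ],
)

```text
t: 18.82
position: [497.6, -159.5, 94.9]
ee_rot: [[-0.117, 0.993, 0.005], [0.993, 0.117, -0.0], [-0.001, 0.005, -1.0]]
force: [7.1, 2.4, -3.3]
grip_width: 21.8
```

```bash
python3 - <<'E'
from h import *
a=read_camera("top");b=read_camera("scene");o=observe();print(o["t"],o["position"],o["force"],o["torque"])
f=lambda c:np.clip(255*(c/255.)**.5*1.1,0,255).astype(np.uint8)
cv2.imwrite("pics/v.png",np.hstack([cv2.resize(f(b[215:275,225:290]),None,fx=6,fy=6,interpolation=0),cv2.resize(f(a[255:315,365:430]),None,fx=6,fy=6,interpolation=0)])[:,:,::-1])
E
```

```text
18.9167 [ 497.57214254 -159.51034849   94.93607599] [ 7.85139922  1.4627709  -4.21997915] [ 0.47580434 -1.66868146 -0.02011597]
```

View pics/v.png

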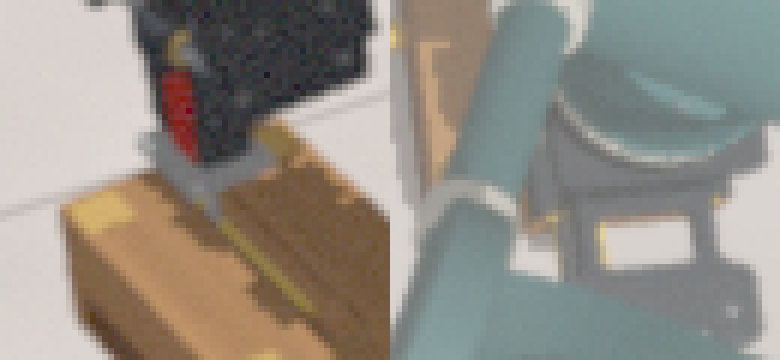

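The strip has moved further forward and the pull is held at about 8 N. I'll nudge slightly for margin and hold briefly.

jog_arm(
  plan=[
    [[0,0,0,0,-0.04,0,-1],[0,0,0,0,0,0,-1],[0,0,0,0,0,0,-1],[0,0,0,0,0,0,-1],[0,0,0,0,0,0,-1],[0,0,0,0,0,0,-1]],
  ],
)

```text
t: 19.42
position: [497.4, -159.6, 95.0]
ee_rot: [[-0.117, 0.993, 0.005], [0.993, 0.117, -0.0], [-0.001, 0.005, -1.0]]
force: [8.8, 3.6, -3.9]
grip_width: 21.9
```

```bash
python3 f.py
```

```text
19.42 [ 497.4 -159.6   95. ] [ 8.78  3.56 -3.92] [ 0.53  -1.788 -0.007]
```

jog_arm(
  plan=[
    [[0,0,0,0,0.1,0,-1],[0,0,0,0,0.1,0,-1],[0,0,0,0,0.1,0,-1],[0,0,0,0,0.1,0,-1],[0,0,0,0,0,0,-1]],
  ],
)

```text
t: 19.83
position: [499.0, -159.2, 94.3]
ee_rot: [[-0.118, 0.993, -0.0], [0.993, 0.118, -0.0], [0.0, -0.0, -1.0]]
force: [3.2, 0.9, -1.9]
grip_width: 21.9
```

```bash
python3 f.py
```

```text
19.83 [ 499.  -159.2   94.3] [ 3.22  0.85 -1.91] [ 0.247 -0.715  0.015]
```

jog_arm(
  plan=[
    [[0,0,0,0,0.1,0,-1],[0,0,0,0,0.1,0,-1],[0,0,0,0,0.1,0,-1],[0,0,0,0,0.1,0,-1],[0,0,0,0,0,0,-1]],
  ],
)

```text
t: 20.25
position: [502.4, -158.8, 93.9]
ee_rot: [[-0.118, 0.993, -0.001], [0.993, 0.118, 0.0], [0.0, -0.001, -1.0]]
force: [0.3, 0.5, -1.2]
grip_width: 21.7
```

jog_arm(
  plan=[
    [[0,0,0,0,0.15,0,-1],[0,0,0,0,0.15,0,-1],[0,0,0,0,0.15,0,-1],[0,0,0,0,0.15,0,-1],[0,0,0,0,0,0,-1]],
  ],
)

```text
t: 20.67
position: [509.2, -158.0, 94.3]
ee_rot: [[-0.118, 0.993, 0.0], [0.993, 0.118, -0.0], [-0.0, 0.0, -1.0]]
force: [0.6, 0.6, -0.8]
grip_width: 22.0
```

jog_arm(
  plan=[
    [[0,0,0,0,0.2,0,-1],[0,0,0,0,0.2,0,-1],[0,0,0,0,0.2,0,-1],[0,0,0,0,0.2,0,-1],[0,0,0,0,0.2,0,-1],[0,0,0,0,0,0,-1]],
  ],
)

```text
t: 21.17
position: [519.3, -156.8, 94.3]
ee_rot: [[-0.118, 0.993, 0.0], [0.993, 0.118, -0.0], [-0.0, 0.0, -1.0]]
force: [-0.7, -0.1, 0.0]
grip_width: 21.9
```

```bash
python3 - <<'E'
from h import *
a=read_camera("top");b=read_camera("scene");o=observe();print(o["t"],o["position"],o["force"],o["torque"])
f=lambda c:np.clip(255*(c/255.)**.5*1.1,0,255).astype(np.uint8)
cv2.imwrite("pics/w.png",np.hstack([cv2.resize(f(b[215:275,225:290]),None,fx=6,fy=6,interpolation=0),cv2.resize(f(a[255:315,365:430]),None,fx=6,fy=6,interpolation=0)])[:,:,::-1])
E
```

```text
21.2667 [ 518.87752248 -156.79135538   94.19104189] [ 0.22651433  0.9942316  -1.38839548] [-0.09114117  0.05112535  0.00562089]
```

View pics/w.png

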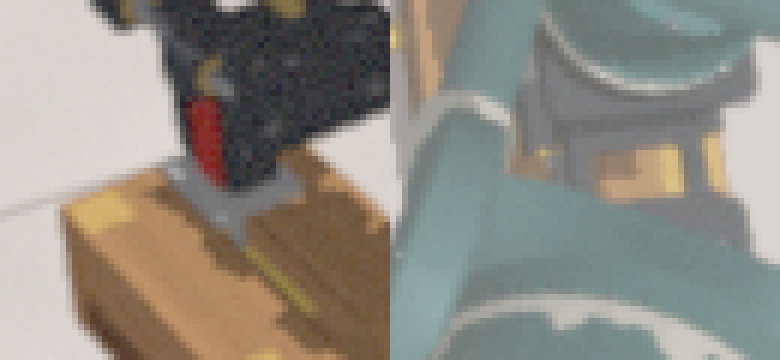

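The strip end is unchanged at about (277,266), so the bar stayed put while the pick went back 21 mm. Lifting out now.

jog_arm(
  plan=[
    [[0,0,0,0,0,-0.2,-1],[0,0,0,0,0,-0.3,-1],[0,0,0,0,0,-0.3,-1],[0,0,0,0,0,-0.3,-1],[0,0,0,0,0,-0.3,-1],[0,0,0,0,0,0,-1]],
  ],
)

```text
t: 21.77
position: [519.4, -157.1, 109.3]
ee_rot: [[-0.118, 0.993, 0.002], [0.993, 0.118, -0.001], [-0.001, 0.002, -1.0]]
force: [0.6, 0.6, -0.5]
grip_width: 22.2
```

jog_arm(
  plan=[
    [[0,0,0,0,0,-0.5,-1],[0,0,0,0,0,-0.8,-1],[0,0,0,0,0,-1,-1],[0,0,0,0,0,-1,-1],[0,0,0,0,0,-1,-1],[0,0,0,0,0,-1,-1],[0,0,0,0,0,-1,-1],[0,0,0,0,0,-1,-1],[0,0,0,0,0,-1,-1],[0,0,0,0,0,-0.5,-1],[0,0,0,0,0,0,-1]],
  ],
)

```text
t: 22.68
position: [519.8, -157.2, 198.2]
ee_rot: [[-0.118, 0.993, 0.003], [0.993, 0.118, -0.001], [-0.001, 0.003, -1.0]]
force: [0.1, -1.1, -1.9]
grip_width: 21.6
```

jog_arm(
  plan=[
    [[0,0,0,1.0,0.17,0,-1],[0,0,0,2.0,0.17,0,-1],[0,0,0,2.6,0.17,0,-1],[0,0,0,2.6,0.17,0,-1],[0,0,0,2.6,0.17,0,-1],[0,0,0,2.6,0.17,0,-1],[0,0,0,2.6,0.17,0,-1],[0,0,0,2.6,0.17,0,-1],[0,0,0,2.6,0.17,0,-1],[0,0,0,2.6,0.17,0,-1],[0,0,0,2.6,0.17,0,-1],[0,0,0,0.9,0.17,0,-1]],
  ],
)

```text
t: 23.68
position: [505.4, 119.9, 195.2]
ee_rot: [[-0.12, 0.993, -0.002], [0.993, 0.12, 0.001], [0.001, -0.002, -1.0]]
force: [0.2, 0.5, -0.9]
grip_width: 21.6
```

jog_arm(
  plan=[
    [[0,0,6.1,0,0,0,-1],[0,0,6.1,0,0,0,-1],[0,0,6.1,0,0,0,-1],[0,0,0,0,0,0.5,-1],[0,0,0,0,0,0.5,-1],[0,0,0,0,0,0.5,-1],[0,0,0,0,0,0,-1],[0,0,0,0,0,0,-1],[0,0,0,0,0,0,-1]],
  ],
)

```text
t: 24.43
position: [506.8, 116.5, 181.0]
ee_rot: [[0.199, 0.98, -0.0], [0.98, -0.199, -0.0], [-0.0, -0.0, -1.0]]
force: [-0.3, 0.5, -0.9]
grip_width: 21.7
```

```bash
python3 - <<'E'
from h import *
a=read_camera("top");b=read_camera("scene");o=observe();print(o["t"],o["position"],o["force"],o["ee_rot"].round(3))
f=lambda c:np.clip(255*(c/255.)**.5*1.1,0,255).astype(np.uint8)
cv2.imwrite("pics/x.png",cv2.resize(f(b[165:245,317:392]),None,fx=7,fy=7,interpolation=0)[:,:,::-1])
cv2.imwrite("pics/xt.png",cv2.resize(f(a[205:315,345:435]),None,fx=5,fy=5,interpolation=0)[:,:,::-1])
print(proj("scene",[[507.6,116.6,z] for z in(122,152)]))
E
```

```text
24.5333 [507.06571215 116.60835917 181.42062393] [ 0.03717644 -0.53216029 -0.13539858] [[ 0.2   0.98  0.  ]
 [ 0.98 -0.2   0.  ]
 [ 0.    0.   -1.  ]]
[[352.55801239 202.03018372]
 [352.99008635 192.43093465]]
```

View pics/x.png

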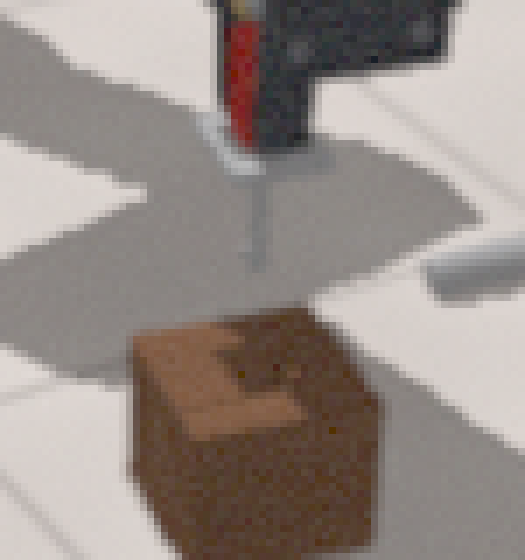

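View pics/xt.png

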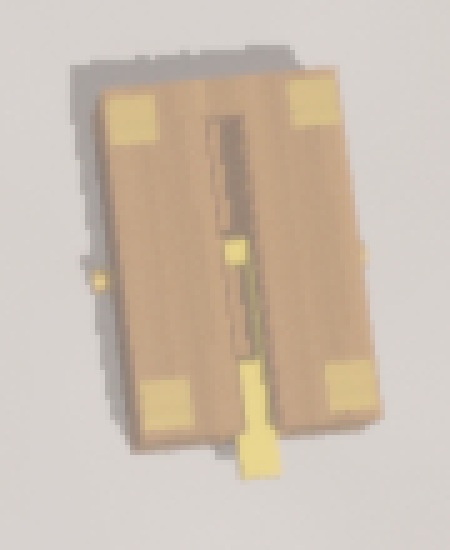

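The top view shows the bar drawn out with its lip edge at about (395,277), about 55 mm forward, and its nose outside the front. The scene view shows the pick upright above the pocket. Lowering.

jog_arm(
  plan=[
    [[0,0,0,0,0,0.5,-1],[0,0,0,0,0,0.8,-1],[0,0,0,0,0,1,-1],[0,0,0,0,0,1,-1],[0,0,0,0,0,1,-1],[0,0,0,0,0,0.7,-1],[0,0,0,0,0,0,-1]],
  ],
)

```text
t: 25.12
position: [505.0, 116.3, 128.4]
ee_rot: [[0.2, 0.98, -0.004], [0.98, -0.2, -0.001], [-0.002, -0.004, -1.0]]
force: [-0.8, 0.6, -1.9]
grip_width: 21.8
```

jog_arm(
  plan=[
    [[0,0,0,0,0,0.5,-1],[0,0,0,0,0,0.6,-1],[0,0,0,0,0,0.7,-1],[0,0,0,0,0,0.7,-1],[0,0,0,0,0,0.7,-1],[0,0,0,0,0,0.5,-1],[0,0,0,0,0,0.4,-1],[0,0,0,0,0,0.2,-1],[0,0,0,0,0,0.2,-1],[0,0,0,0,0,0,-1],[0,0,0,0,0,0,-1]],
  ],
)

```text
t: 26.03
position: [507.0, 116.7, 86.3]
ee_rot: [[0.2, 0.98, 0.0], [0.98, -0.2, 0.0], [0.0, 0.0, -1.0]]
force: [-0.1, -0.1, -1.0]
grip_width: 22.0
```

```bash
python3 f.py
```

```text
26.03 [507.  116.7  86.3] [-0.14 -0.08 -1.02] [-0.083  0.076  0.009]
```

jog_arm(
  plan=[
    [[0,0,0,0,0,0.1,-1],[0,0,0,0,0,0.1,-1],[0,0,0,0,0,0.1,-1],[0,0,0,0,0,0.1,-1],[0,0,0,0,0,0,-1]],
  ],
)

```text
t: 26.45
position: [506.7, 116.6, 82.0]
ee_rot: [[0.2, 0.98, -0.0], [0.98, -0.2, -0.0], [-0.0, -0.0, -1.0]]
force: [-0.2, 0.3, -0.0]
grip_width: 21.8
```

```bash
python3 f.py
```

```text
26.45 [506.7 116.6  82. ] [-0.17  0.26 -0.01] [-0.056  0.051 -0.003]
```

jog_arm(
  plan=[
    [[0,0,0,0,0,0.05,-1],[0,0,0,0,0,0.05,-1],[0,0,0,0,0,0,-1]],
  ],
)

```text
t: 26.7
position: [506.9, 116.6, 81.7]
ee_rot: [[0.2, 0.98, -0.0], [0.98, -0.2, -0.0], [-0.0, -0.0, -1.0]]
force: [-1.2, -0.3, 3.1]
grip_width: 21.6
```

```bash
python3 f.py
```

```text
26.7 [506.9 116.6  81.7] [-1.19 -0.34  3.09] [-0.047  0.423 -0.033]
```

The collar is seated (3 N upwards). Opening.

jog_arm(
  plan=[
    [[0,0,0,0,0,0,0],[0,0,0,0,0,0,0],[0,0,0,0,0,0,0],[0,0,0,0,0,0,0],[0,0,0,0,0,0,0.5],[0,0,0,0,0,0,0.5],[0,0,0,0,0,0,0.5],[0,0,0,0,0,0,0.5],[0,0,0,0,0,0,0.5],[0,0,0,0,0,0,0.5]],
  ],
)

```text
t: 27.53
position: [506.9, 116.7, 81.2]
ee_rot: [[0.2, 0.98, 0.0], [0.98, -0.2, -0.0], [-0.0, 0.0, -1.0]]
force: [-0.0, -0.1, 0.7]
grip_width: 65.8
```

jog_arm(
  plan=[
    [[0,0,0,0,0,-0.5,0.5],[0,0,0,0,0,-1,0.5],[0,0,0,0,0,-1.5,0.5],[0,0,0,0,0,-2,0.5],[0,0,0,0,0,-2,0.5],[0,0,0,0,0,-2,0.5],[0,0,0,0,0,-2,0.5],[0,0,0,0,0,-2,0.5],[0,0,0,0,0,-1,0.5],[0,0,0,0,0,0,0.5]],
  ],
)

```text
t: 28.37
position: [508.9, 117.1, 225.1]
ee_rot: [[0.2, 0.98, 0.007], [0.98, -0.2, 0.001], [0.003, 0.006, -1.0]]
force: [-0.3, 0.1, -0.1]
grip_width: 65.9
```

jog_arm(
  plan=[
    [[0,0,0,1,0,0,0.5],[0,0,0,2,0,0,0.5],[0,0,0,3,0,0,0.5],[0,0,0,3,0,0,0.5],[0,0,0,3,0,0,0.5],[0,0,0,3,0,0,0.5],[0,0,0,3,0,0,0.5],[0,0,0,3,0,0,0.5],[0,0,0,2,0,0,0.5],[0,0,0,1,0,0,0.5],[0,0,0,0,0,0,0.5]],
  ],
)

```text
t: 29.28
position: [553.9, 353.8, 218.9]
ee_rot: [[0.198, 0.98, -0.003], [0.98, -0.198, -0.001], [-0.002, -0.002, -1.0]]
force: [-0.3, -0.5, 0.4]
grip_width: 66.4
```

```bash
python3 - <<'E'
from h import *
np.set_printoptions(precision=1,suppress=True)
a=read_camera("top")[:,:,::-1].copy();b=read_camera("scene")[:,:,::-1].copy();o=observe();print(o["t"],o["position"],o["force"])
cv2.imwrite("pics/top9.png",a);cv2.imwrite("pics/sc9.png",b)
def comps(im,roi,lo,hi,amin):
    x,y,w,h=roi;m=cv2.inRange(cv2.cvtColor(im,cv2.COLOR_BGR2HSV),lo,hi)
    k=np.zeros_like(m);k[y:y+h,x:x+w]=m[y:y+h,x:x+w]
    n,l,s,c=cv2.connectedComponentsWithStats(k,connectivity=4)
    return [c[i] for i in range(1,n) if s[i,4]>=amin]
rt=comps(a,(255,250,40,40),(0,140,112),(8,255,255),12);rs=comps(b,(340,190,30,40),(0,140,100),(8,255,255),6)
print(rt,rs)
if rt and rs:print(tri(rt[0],rs[0]))
f=lambda c:np.clip(255*(c/255.)**.5*1.1,0,255).astype(np.uint8)
cv2.imwrite("pics/y.png",np.hstack([cv2.resize(f(b[180:250,318:388]),(390,390),interpolation=0),cv2.resize(f(a[240:300,243:303]),(390,390),interpolation=0)]))
E
```

```text
29.3833 [554.  351.3 219.6] [-0.3 -0.8  0.5]
[array([270.9, 265.9])] [array([353.1, 200.5])]
[[506.8 117.  125.9]]
```

View pics/y.png

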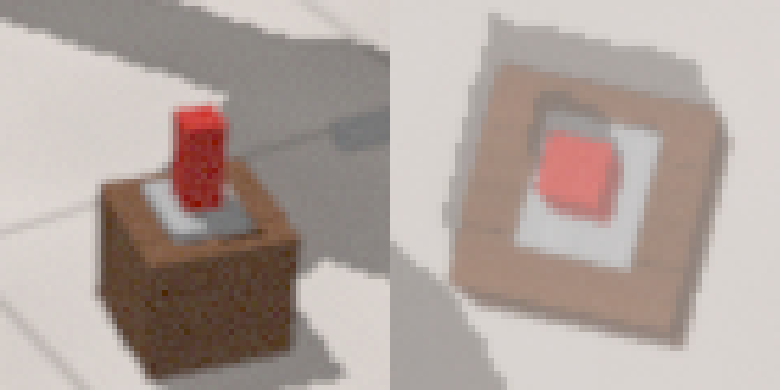

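View pics/top9.png

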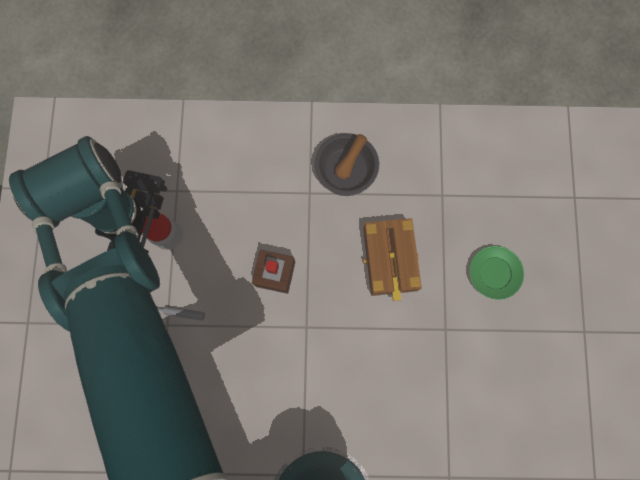

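The pick stands in its holder exactly as before and the bystanders are unmoved. Last check: the bar's lip against the place where the stop was felt.

```bash
python3 - <<'E'
from h import *
np.set_printoptions(precision=1,suppress=True)
a=cv2.imread("pics/top9.png").astype(int);y=a[...,1]-a[...,0]
for r in range(253,260):print(r,y[r,388:402])
for r in range(274,281):print(r,y[r,388:402])
for r in range(295,304):print(r,y[r,388:402])
c=np.array([545.8,-153.6]);t=np.radians(6.84);R=np.array([[np.cos(t),-np.sin(t)],[np.sin(t),np.cos(t)]])
for p in((395,277.5),(396.5,299.5),(391.5,257.5)):
    Q=plane("top",[p],44)[0]+[.45,.9,0];print(p,R.T@(Q[:2]-c))
E
```

```text
253 [33 36 57 68 70 75 42 17 21 28 31 32 32 31]
254 [32 37 78 81 82 80 45 19 21 27 31 30 30 30]
255 [32 38 78 83 84 79 45 21 19 25 29 31 31 30]
256 [32 33 69 81 80 76 43 24 19 23 30 30 30 30]
257 [33 29 51 65 64 58 37 25 18 24 31 31 30 30]
258 [30 24 34 41 30 25 31 26 21 23 30 31 30 31]
259 [31 27 27 31 29 18 31 31 19 21 30 30 31 30]
274 [32 32 32 25 28 28 27 18 29 25 19 21 28 30]
275 [32 32 31 25 26 27 26 18 28 31 19 21 30 31]
276 [32 31 32 27 21 26 25 28 39 36 16 22 29 31]
277 [32 31 33 32 29 54 56 57 66 41 17 21 28 31]
278 [31 32 32 32 37 76 81 79 78 43 22 19 24 29]
279 [31 32 31 32 37 78 83 83 78 44 22 18 23 29]
280 [32 32 32 31 33 68 81 83 77 45 25 19 23 28]
295 [ 6  5  4  7 38 80 83 84 82 83 82 81 63 12]
296 [ 4  5  5  6 36 76 83 82 81 82 83 82 65 13]
297 [ 5  5  4  6 25 68 81 83 82 81 82 82 68 22]
298 [ 6  5  6  7 21 59 81 81 80 80 81 80 69 26]
299 [ 6  5  5  6 16 54 77 78 77 75 73 70 61 30]
300 [ 6  5  6  6 14 41 56 49 47 44 37 30 24  8]
301 [ 6  5  6  5  8 16 17 10  9  8  8  7  6  5]
302 [6 6 6 5 5 6 7 6 6 5 5 5 5 5]
303 [5 5 6 6 5 6 6 6 6 6 5 5 4 5]
(395, 277.5) [-50.   -1.6]
(396.5, 299.5) [-100.6    1.4]
(391.5, 257.5) [-2.9  0.6]
```

```bash
python3 -c "
from rig import *
print(sign_off())"
```

```text
the job is handed in; nothing more can be done
None
```

I pulled the lock bar forward onto its sprung stop using only the pick, stood the pick back in its holder, and handed the job in at about 29 s of the 67 s allowed. `sign_off()` gives no verdict, so what follows rests on my own checks.

- **Bar:** It slid at about 1 N until I felt the stop. I raised the pull to about 8–9 N and held it for over 1 s. The highest total force I read was about 10 N, against the 15 N limit.
- **Stop distance:** In the last top view the lip has moved about 56 mm, to about -49 mm in the chest's own frame. That is within about 1–2 mm of where I felt the stop (about -50 mm), so inside the 6 mm allowed. The nose is out of the chest's front.
- **Pick:** The handle's top measures (506.8, 117.0, 125.9) mm now, against (506.6, 117.0, 126.2) at the start. The collar was felt seating on the block, and the pick is upright and released, with the arm well clear.
- **Other things:** The cobek and saucer look unmoved in the final top view. The spoon and container are partly hidden under the arm, but nothing came near them.

Two readings disagreed along the way:
- **Scene view during the drag:** For the first 40 mm or so, the brass strip seen in the slot did not appear to move. The later top views showed that the bar had moved.
- **Sideways and downward force:** At the stop the wrist also read about 2–4 N in each of these directions. I could not tell how much of that came from the bar and how much from the chest.

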